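# Let down a wound spring winder

## Task

The spring winder on the bench is wound up and held by its pawl: let it down. Flick the pawl's release lever over with its thumb peg, then hold the crank, wind it on just a little so that the sprung pawl swings off the ratchet wheel, and ease the crank back, never letting go or letting the drum spin, until you feel it come up against its inner stop. Leave the crank resting there with the pawl off; do not force it onto the stop, and leave the other things on the bench where they are.

Things in the scene. Friction and masses are not known exactly. Their poses are not given: they have to be found in the camera images.
- winder: The spring winder, fixed to the bench: green base plate 160 x 195 x 12 mm (x -75 to +85, y -75 to +120 mm of the origin) with an upright brass drum 85 mm across, on it a steel ratchet wheel (40 saw teeth, 92 mm across, 50 to 59 mm above the bench) and a crank. Origin: on the drum's axis at bench height, z up. Pawl and release lever stand on the +y side; the crank sweeps the -y half.
- drum_axis (a point): Point on the drum's vertical axis, 84 mm above the bench (top of the crank's hub).
- grip_mid (a point): Middle (106 mm above the bench) of the crank's upright wooden grip: round, 22 mm across, 80 to 130 mm above the bench, 55 mm from the drum's axis; it spins freely on its pin. The crank arm below is 18 mm wide, its top 78 mm above the bench. The spring pulls the grip clockwise seen from above with about 4 N (let down) to 10 N (fully wound).
- drum (a joint): Angle of drum and crank, rad; grows counter-clockwise from above = winding on. At the start the pawl holds it between 1.5 and 2.75. A rigid stop hidden inside the drum ends the way back somewhere between 0 and 0.95, new each time: it must be felt. Spring torque 0.22 N m at 0, plus 0.12 N m per rad. If let go, it races back. At 0 the grip lies at -3.0 rad in the winder's x-y frame.
- lever (a joint): Angle of the release lever, rad: 0 = pawl sprung into the ratchet (start), 0.8 = fully over at its end stop, pawl sprung outward; grows clockwise from above. It stays where it is left. Even with the lever over, the load holds the pawl in its undercut tooth until the crank is wound on by about 0.02 to 0.06 rad (1 to 3 mm at the grip); then the pawl swings out by itself and stays out.
- peg_mid (a point): On the lever's upright steel thumb peg (14 mm across, from 44 to 86 mm above the bench), 68 mm above the bench. It stands 42 mm from the lever's pivot and travels 33 mm from the winder's -x towards its +x side (from x 26 to x 58 mm, at y 93 to 96 mm in the winder's frame). Moving it takes about 2 to 5 N.
- lever_pivot (a point): The lever's and pawl's common upright pivot pin, 40 mm above the bench, at x 42, y 54 mm in the winder's frame.
- pawl_nose (a point): Upper end of the pawl's rounded nose (4 mm across, 59 mm above the bench), at the end of the steel pawl 43 mm from the pivot. About 43 to 45 mm from the drum's axis (horizontally) when it sits in the ratchet, more than 53 mm when it is fully off.
- crank_grip: The same wooden grip; origin at the centre of its underside, z up; it spins freely.
- stop_seat: Spindle hidden inside the drum that carries the inner stop, 31 mm from the axis; origin on the drum's axis at bench height (it does not show where the stop is). Resting there by the spring alone, the drum presses on the stop with 6 to 11 N; pushing on at the grip with 15 N more makes over 35 N, which is too rough.
- loupe: Bystander: loose black eyeglass ring, 32 mm across, 28 mm high, beside the winder's base on its -y side.
- screwdriver: Bystander: loose screwdriver with an orange handle, 150 mm long, lying in front of the winder's base.
- spare_barrel: Bystander: loose brass spare barrel, 48 mm across, 26 mm high, behind the winder's base.
- oil_jar: Bystander: loose amber jar with a black lid, 42 mm across, 50 mm high, beside the winder's base on its +y side.
- calipers: Bystander: loose steel calipers, 200 mm long, lying to the right.
- hammer: Bystander: loose hammer lying to the left.

How it is judged:
By the outcome, as a careful person would: the job done as asked, in the order asked, and still so for the second after the job is handed in, with the robot touching nothing.
It also fails if it takes over 69 s, if anything falls off the work surface, if the arm or the gripper's body presses on something with over 40 N, if the wrist force passes 120 N, or if a joint passes its speed limit or range.

## Robot

A 6-joint arm with a two-finger parallel gripper is mounted at the origin on the work surface. World frame = base frame: x ahead of the robot, y to its left, z up, the work surface at z = 0. Lengths are in m, angles in degrees, forces in N, time in s.
With the tool pointing down it reaches from about 0.3 to 0.775 m from the base axis. Payload 14.6 kg.
Tool frame: the origin (TCP) lies midway between the tips of the shut fingers; the grasp point (between the pads) lies 19 mm behind it; x points along the fingers, y is the direction in which the jaws open and shut, and the axes are right-handed (so a half turn about x gives the same grasp; the last joint's range is limited). The gripper opens to 94 mm and grips with 3 to 60 N. Pads are 16 mm wide; open, the fingers measure 119 mm over their backs; the gripper's body (75 mm by 177 mm) begins 78 mm behind the grasp point.
Start: joints at [-78.472, 17.183, 87.147, -0, 75.671, -3.816], TCP at [0.146, -0.53, 0.205] pointing down, gripper open.
Joint ranges: [-173.82, 173.82], [-45.26, 126.66], [13.44, 144.39], [-59.66, 239.66], [0, 175.72], [-146.38, 146.38]. Speed limits (degrees/s): [127.2, 127.2, 147.25, 180, 180, 180].

## Interface

Orientations are given as a 3x3 rotation matrix whose columns are the frame's x, y, z axes.
In Python, from station import arm gives the robot as it stands.
- The arm moves only by the tool jog_arm, never from a script. Its argument "plan" is one flat list of numbers, 7 for each row, row after row: the closure, from -1 (fully open) to 1 (shut), so that 0 is half open, then the shift along the tool's x, y, z in cm, then the turn, a rotation vector about the tool's x, y, z in degrees. In form: [hand, dx, dy, dz, rx, ry, rz, hand, dx, dy, dz, rx, ry, rz, ...]. A call has 1 to 8 rows; each row is the pose to reach, as a shift and turn from the pose commanded when the call began, along the tool's axes at that moment; what a row does not reach only later rows make up. A row lasts 1/10 s, in which the tool goes at most 50 mm and 8.59 degrees, less where a joint would pass 70% of its speed; a pose out of reach is approached as far as the arm can. A call with a gripper value outside its range is refused whole. The fingers move at their own pace and stop on an object; "force" is the grip in N (left out, the last holds). Time passes only in rows, so rows that repeat a pose let the fingers close. It gives the time, the measured TCP pose, the force and the opening at its end, in the units of the state.
- arm.get_obs(): the state, without advancing time (a new reading comes with each control period).
- arm.read_camera(name): name is "scene" or "top" or "wrist"; returns a dict with "pixels" (420x560x3 uint8, red, green, blue), "fovy" (degrees; the focal length in pixels is half the picture's height over the tangent of half this angle, whatever the lens; pixels are square), "cx", "cy" (the principal point, pixels), "distortion" ([k1, k2, p1, p2, k3] as OpenCV has them; the pictures are not rectified), "R" (3x3) and "t" (3): a world point X has camera coordinates R X + t. Camera axes: x right, y down, z forward; pixel columns grow to the right and rows downward; lengths in m; the calibration is good to about 2 mm. A picture is of the moment at which its call begins. There is no depth.
- arm.close_job(): hands the job in, once; it reports no verdict.
The state is a dict: "time": time; "joints": joint angles; "dq": joint speeds; "joint_efforts": joint torques, N m; "tcp_pos": TCP position; "orientation": TCP orientation; "wrist_force": force on the tool from outside, world axes, zero at the start; "torque": the same for the moment, N m; "grip_width": finger opening in m.
Only numpy, scipy, OpenCV 4.12 (cv2) and the standard library are available. Lean on these libraries where they do the work, as an engineer would, in place of code of your own. Each camera call takes 0.05 s, during which the arm holds its last target.

## Working session

There is one attempt and no reset: what is moved stays moved. The work goes in short steps, Python scripts to look and compute and a tool call to move; the robot and the scene stay as the last step left them, time stands still between calls to the robot, and variables do not carry over. Pictures are saved under pics/ and viewed, and the job is handed in when it is done.

Besides the shell and the picture viewer there is one more tool, called as a command line: name --argument value ..., lists and objects as JSON in quotes. jog_arm: Moves the arm, as the interface text tells. Its arguments: {"type":"object","properties":{"plan":{"type":"array","items":{"type":"number"}},"force":{"type":"number"}},"required":["plan"]}

```bash
ls; mkdir -p pics; python3 - <<'E'
from station import arm
import cv2
o=arm.get_obs(); print(o)
for n in ("scene","top","wrist"):
    c=arm.read_camera(n); cv2.imwrite(f"pics/{n}0.png",c["pixels"][:,:,::-1])
    print(n,c["fovy"],c["cx"],c["cy"],c["distortion"],c["R"],c["t"])
E
```

```text
pics
{'time': 0.0, 'joints': array([-7.84731172e+01,  1.72161939e+01,  8.71815145e+01, -3.34497173e-04,
        7.56688836e+01, -3.81557562e+00]), 'dq': array([-0.01082403,  0.06013113,  0.08685636, -0.10884577,  0.00169749,
       -0.07590418]), 'joint_efforts': array([-2.85621798e-03, -5.31816173e+01, -3.52744102e+01,  7.07436260e-02,
        2.43473402e-02, -5.43537840e-05]), 'tcp_pos': array([ 0.14546878, -0.53013857,  0.20487195]), 'orientation': array([[-2.37791934e-04,  2.64589011e-01, -9.64361239e-01],
       [ 1.13767777e-03, -9.64360570e-01, -2.64589108e-01],
       [-9.99999325e-01, -1.16004950e-03, -7.16998712e-05]]), 'wrist_force': array([0.65878811, 0.09147983, 0.04532489]), 'torque': array([ 0.01466758,  0.08830484, -0.00474226]), 'grip_width': 0.09385036497445629}
scene 50.89351064181271 285.8225604686664 202.04015694936197 [0.04778772 0.         0.         0.         0.        ] [[-0.71719571  0.69680907  0.0093505 ]
 [ 0.5609463   0.58521542 -0.58554432]
 [-0.41348465 -0.41470475 -0.81058646]] [ 0.39746649 -0.25878463  1.45110298]
top 43.1155820876401 294.403269763949 210.58953120016514 [-0.17918483  0.          0.          0.          0.        ] [[-7.66182197e-04 -9.99993007e-01  3.66040784e-03]
 [-9.95315635e-01  4.08715384e-04 -9.66779141e-02]
 [ 9.66757419e-02 -3.71733405e-03 -9.95308988e-01]] [-0.01041744  0.54321536  1.28736323]
wrist 68.88984398533572 281.5022071257732 211.64132875370748 [0.01359854 0.         0.         0.         0.        ] [[ 2.65588807e-01 -9.64086382e-01 -1.84338103e-04]
 [-9.31770626e-01 -2.56735467e-01  2.56691257e-01]
 [-2.47519871e-01 -6.80025640e-02 -9.66493437e-01]] [-0.54978336 -0.02744196  0.39179198]
```

View pics/scene0.png

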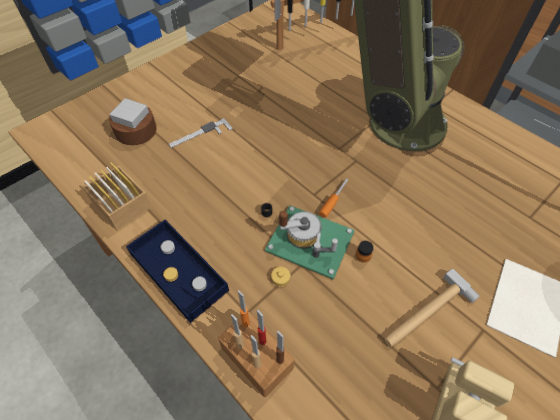

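View pics/top0.png

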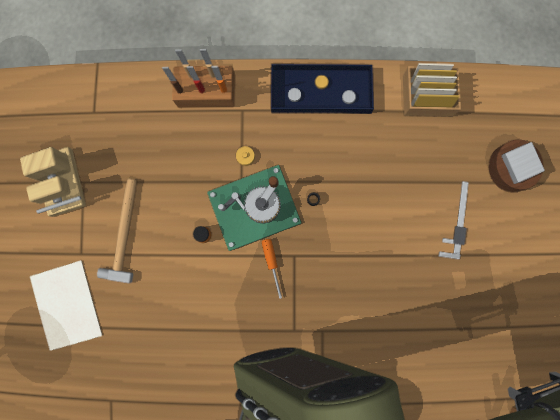

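View pics/wrist0.png

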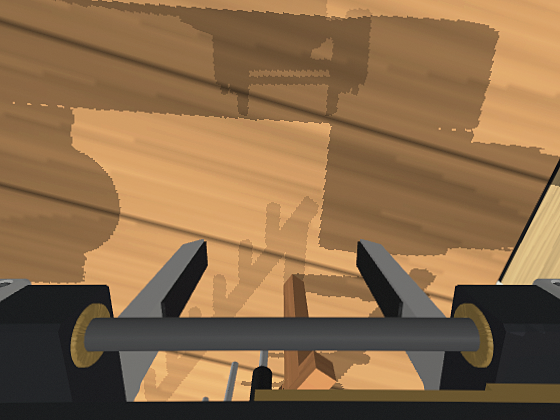

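```bash
cat > h.py <<'E'
import numpy as np, cv2, json
from station import arm
def cam(n,save=None):
    c=arm.read_camera(n)
    if save: cv2.imwrite(f"pics/{save}.png",c["pixels"][:,:,::-1])
    f=c["pixels"].shape[0]/2/np.tan(np.radians(c["fovy"])/2)
    c["K"]=np.array([[f,0,c["cx"]],[0,f,c["cy"]],[0,0,1]]); c["D"]=np.array(c["distortion"],float)
    c["R"]=np.array(c["R"]);c["t"]=np.array(c["t"])
    return c
def ray(c,uv):
    p=cv2.undistortPoints(np.array(uv,float).reshape(-1,1,2),c["K"],c["D"]).reshape(-1,2)
    d=np.c_[p,np.ones(len(p))]@c["R"]; d/=np.linalg.norm(d,axis=1,keepdims=True)
    return -c["R"].T@c["t"],d
def plane(c,uv,z):
    o,d=ray(c,uv); return o+d*((z-o[2])/d[:,2])[:,None]
def proj(c,X):
    return cv2.projectPoints(np.array(X,float).reshape(-1,1,3),cv2.Rodrigues(c["R"])[0],c["t"],c["K"],c["D"])[0].reshape(-1,2)
def tri(cs,uvs):
    A=np.zeros((3,3));b=np.zeros(3)
    for c,uv in zip(cs,uvs):
        o,d=ray(c,[uv]);P=np.eye(3)-np.outer(d[0],d[0]);A+=P;b+=P@o
    X=np.linalg.solve(A,b)
    return X,[np.linalg.norm((np.eye(3)-np.outer(ray(c,[uv])[1][0],ray(c,[uv])[1][0]))@(X-ray(c,[uv])[0])) for c,uv in zip(cs,uvs)]
def crop(c,x0,y0,x1,y1,s,name):
    im=c["pixels"][y0:y1,x0:x1,::-1]; cv2.imwrite(f"pics/{name}.png",cv2.resize(im,None,fx=s,fy=s,interpolation=cv2.INTER_CUBIC))
E
python3 - <<'E'
from h import *
crop(cam("top"),190,145,330,250,5,"topc"); crop(cam("scene"),245,185,385,290,5,"scenec")
E
```

```text
(no output)
```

View pics/topc.png

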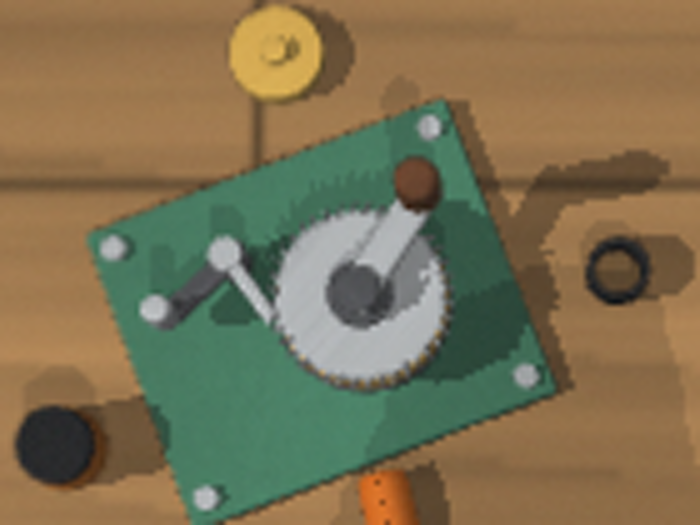

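View pics/scenec.png

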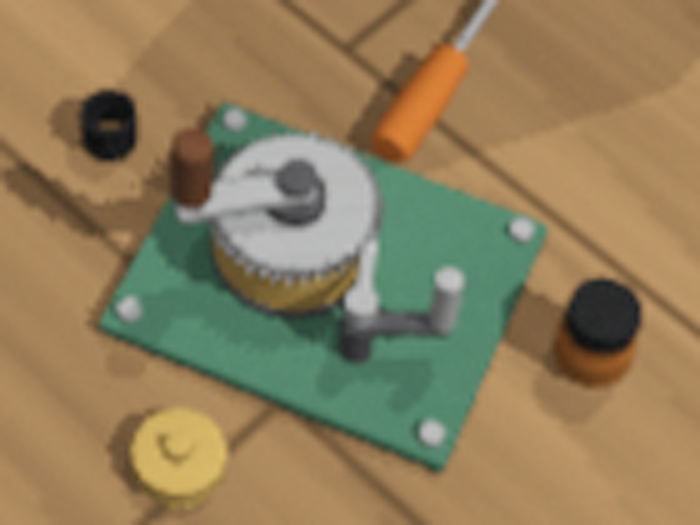

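```bash
python3 - <<'E'
from h import *
T=cam("top");S=cam("scene")
def green(c):
    h=cv2.cvtColor(c["pixels"],cv2.COLOR_RGB2HSV); m=cv2.inRange(h,(65,60,30),(95,255,255))
    m=cv2.morphologyEx(m,cv2.MORPH_OPEN,np.ones((3,3),np.uint8))
    n,l,s,ce=cv2.connectedComponentsWithStats(m); i=1+np.argmax(s[1:,4]); return (l==i).astype(np.uint8)
def quad(m):
    cn=max(cv2.findContours(m,0,cv2.CHAIN_APPROX_NONE)[0],key=cv2.contourArea); hull=cv2.convexHull(cn)
    for e in np.linspace(.01,.1,40):
        a=cv2.approxPolyDP(hull,e*cv2.arcLength(hull,True),True)
        if len(a)==4: return a.reshape(4,2)
qt=quad(green(T)); qs=quad(green(S)); print(qt.tolist(),qs.tolist())
Pt=plane(T,qt,.012); Ps=plane(S,qs,.012); print(Pt.round(4),Ps.round(4))
def fit(P):
    loc=np.array([[.085,.12],[.085,-.075],[-.075,-.075],[-.075,.12]])
    best=None
    for perm in range(4):
      for rev in (1,-1):
        Q=np.roll(P[::rev,:2],perm,axis=0)
        a=loc-loc.mean(0);b=Q-Q.mean(0)
        th=np.arctan2((a[:,0]*b[:,1]-a[:,1]*b[:,0]).sum(),(a*b).sum()); R=np.array([[np.cos(th),-np.sin(th)],[np.sin(th),np.cos(th)]])
        o=Q.mean(0)-R@loc.mean(0); r=np.abs(loc@R.T+o-Q).max()
        if best is None or abs(th)<1 and r<best[0]-.002: best=(r,np.degrees(th),o)
        if r<.02: print('cand',r,np.degrees(th),o)
fit(Pt);fit(Ps)
# triangulate features
def cr(u,v,x0,y0): return (u/5+x0-.4,v/5+y0-.4)
t=lambda u,v:cr(u,v,190,145); s=lambda u,v:cr(u,v,245,185)
for n,a,b in [("griptop",t(417,178),s(192,142)),("pegtop",t(155,306),s(449,277)),("hub",t(357,290),s(298,175)),("pivot",t(224,250),s(360,298))]:
    X,r=tri([T,S],[a,b]); print(n,X.round(4),np.round(r,4))
print(plane(T,[t(417,183)],.13),plane(T,[t(155,308)],.086),plane(T,[t(357,290)],.084))
print(plane(S,[s(192,142)],.13),plane(S,[s(449,277)],.086),plane(S,[s(298,175)],.084))
E
```

```text
[[280, 171], [295, 225], [229, 249], [214, 189]] [[351, 234], [333, 277], [266, 250], [320, 218]]
[[ 0.6448  0.0254  0.012 ]
 [ 0.5085 -0.0123  0.012 ]
 [ 0.4486  0.1521  0.012 ]
 [ 0.5993  0.1916  0.012 ]] [[0.463  0.1568 0.012 ]
 [0.5918 0.2085 0.012 ]
 [0.6606 0.0351 0.012 ]
 [0.4854 0.0639 0.012 ]]
cand 0.014820108338533967 16.604634859510018 [0.55195424 0.0662343 ]
cand 0.014820108338533953 -163.39536514049 [0.54867777 0.11221544]
griptop [0.6032 0.0387 0.1288] [0.0001 0.0001]
pegtop [0.5486 0.164  0.0883] [0.0001 0.0001]
hub [0.5567 0.0686 0.0835] [0. 0.]
pivot [0.5781 0.134  0.0659] [0.0001 0.0001]
[[0.60076246 0.03859966 0.13      ]] [[0.54792785 0.16422078 0.086     ]] [[0.55664261 0.06853562 0.084     ]]
[[0.60376658 0.03936703 0.13      ]] [[0.54728148 0.1633346  0.086     ]] [[0.55692007 0.06884759 0.084     ]]
```

```bash
cat >> h.py <<'E'
E
python3 - <<'E'
from h import *
T=cam("top");S=cam("scene")
cr=lambda u,v,x0,y0:(u/5+x0-.4,v/5+y0-.4)
t=lambda u,v:cr(u,v,190,145); s=lambda u,v:cr(u,v,245,185)
Pt=plane(T,[t(88,232),t(445,98),t(562,390),t(195,525)],.012)
Ps=plane(S,[s(442,468),s(100,325),s(222,102),s(547,228)],.012)
loc=np.array([[.085,.12],[.085,-.075],[-.075,-.075],[-.075,.12]])
for P in (Pt,Ps):
    Q=P[:,:2];a=loc-loc.mean(0);b=Q-Q.mean(0)
    th=np.arctan2((a[:,0]*b[:,1]-a[:,1]*b[:,0]).sum(),(a*b).sum()); R=np.array([[np.cos(th),-np.sin(th)],[np.sin(th),np.cos(th)]])
    o=Q.mean(0)-R@loc.mean(0); print(np.degrees(th),o,np.abs(loc@R.T+o-Q).max())
E
```

```text
20.769181204134302 [0.55783471 0.06748807] 0.001958338419725869
20.988401852710798 [0.55864527 0.06983044] 0.002424771333722653
```

```bash
cat >> h.py <<'E'
from scipy.spatial.transform import Rotation as Ro
O=np.array([.557,.0686]); TH=np.radians(20.8)
RW=np.array([[np.cos(TH),-np.sin(TH)],[np.sin(TH),np.cos(TH)]])
def w(x,y): return O+RW@np.array([x,y])/1000
def loc(p): return RW.T@(np.array(p)[:2]-O)*1000
def down(yaw):
    a=np.radians(yaw); y=np.array([np.cos(a),np.sin(a),0]); x=np.array([0,0,-1.]); return np.c_[x,y,np.cross(x,y)]
def row(p,yaw,p0=None,R0=None):
    o=arm.get_obs()
    if p0 is None: p0=o["tcp_pos"];R0=o["orientation"]
    d=R0.T@(np.array(p)-p0)*100; r=np.degrees(Ro.from_matrix(R0.T@down(yaw)).as_rotvec())
    return np.r_[d,r].round(2)
def st():
    o=arm.get_obs(); y=o["orientation"][:,1]
    print("t",round(o["time"],2),"tcp",o["tcp_pos"].round(4),"yaw",np.degrees(np.arctan2(y[1],y[0])).round(2),"F",o["wrist_force"].round(2),"M",o["torque"].round(2),"w",round(o["grip_width"],4),"q",o["joints"].round(1))
    return o
E
python3 - <<'E'
from h import *
T=cam("top")
cr=lambda u,v,x0,y0:(u/5+x0-.4,v/5+y0-.4)
j=plane(T,[cr(57,445,190,145)],.05)[0]; print("jar",j,loc(j))
print("peg",loc([.548,.164]),"piv",loc([.578,.134]),"grip",loc([.602,.039]), "pegend",w(58,93))
p=w(-6,94.5); print(p,row([*p,.205],20.8))
E
```

```text
jar [0.48483923 0.21631024 0.05      ] [-15.00480945 163.70811559]
peg [25.46377313 92.37833219] piv [42.85533455 53.68035303] grip [ 31.55598935 -43.65065333] pegend [0.57819494 0.17613499]
[0.51783344 0.15481038] [ 5.000e-02 -5.622e+01 -5.403e+01 -9.546e+01 -0.000e+00  0.000e+00]
```

jog_arm --plan '[1,0,-20,-18,-32,0,0,1,0,-40,-36,-64,0,0,1,0,-56.2,-54,-95.5,0,0,1,0,-56.2,-54,-95.5,0,0,1,0,-56.2,-54,-95.5,0,0,1,0,-56.2,-54,-95.5,0,0,1,0,-56.2,-54,-95.5,0,0,1,0,-56.2,-54,-95.5,0,0]' --force 20

```text
time: 1.3
tcp_pos: [0.3353, -0.1762, 0.2058]
orientation: [[0.001, 0.995, -0.097], [-0.001, -0.097, -0.995], [-1.0, 0.001, 0.0]]
wrist_force: [0.7, -0.8, 0.9]
grip_width: 0.0333
```

```bash
python3 - <<'E'
from h import *
st(); p=w(-6,94.5); print(row([*p,.205],20.8))
E
```

```text
t 1.3 tcp [ 0.3353 -0.1762  0.2058] yaw -5.57 F [ 0.7  -0.84  0.94] M [-0.04 -0.17 -0.03] w 0.0333 q [-33.3  -5.5 112.1   0.   73.3 -27.7]
[  0.08  14.95 -34.72 -26.37   0.04  -0.04]
```

jog_arm --plan '[1,0.1,14.95,-34.7,-26.4,0,0,1,0.1,14.95,-34.7,-26.4,0,0,1,0.1,14.95,-34.7,-26.4,0,0,1,0.1,14.95,-34.7,-26.4,0,0,1,0.1,14.95,-34.7,-26.4,0,0,1,0.1,14.95,-34.7,-26.4,0,0,1,0.1,14.95,-34.7,-26.4,0,0,1,0.1,14.95,-34.7,-26.4,0,0]'

```text
time: 2.1
tcp_pos: [0.52, 0.1548, 0.2041]
orientation: [[-0.0, 0.936, 0.352], [0.0, 0.352, -0.936], [-1.0, -0.0, -0.0]]
wrist_force: [-0.7, -0.7, 0.2]
grip_width: 0.0008
```

```bash
python3 - <<'E'
from h import *
st(); p=w(-6,94.5); print(row([*p,.205],20.8))
cam("wrist","w1")
E
```

```text
t 2.1 tcp [0.52   0.1548 0.2041] yaw 20.61 F [-0.73 -0.73  0.21] M [-0.04 -0.17 -0.01] w 0.0008 q [12.7 16.3 88.5  0.  75.2 -7.9]
[-0.09 -0.21 -0.08 -0.19 -0.01  0.  ]
```

View pics/w1.png

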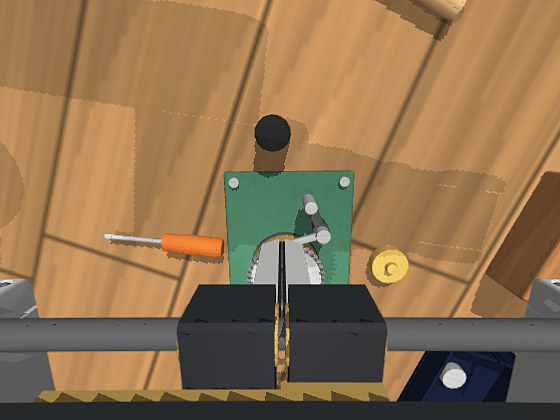

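```bash
python3 - <<'E'
from h import *
W=cam("wrist");st()
p=plane(W,[(309,200)],.086)[0];print(p,loc(p)); p=plane(W,[(323,237)],.066)[0];print(loc(p))
p=w(-6,94.5); print(row([*p,.058],20.8))
E
```

```text
t 2.2 tcp [0.5199 0.1543 0.2037] yaw 20.67 F [ 0.16 -0.6  -0.31] M [-0.01 -0.11  0.05] w 0.0001 q [12.7 16.3 88.5  0.  75.2 -8. ]
[0.54417376 0.17304243 0.086     ] [ 25.09793646 102.19015295]
[43.23591192 55.94324461]
[14.57 -0.16 -0.11 -0.13 -0.02  0.04]
```

```bash
python3 - <<'E'
from h import *
W=cam("wrist");crop(W,220,160,360,290,5,"w1c"); print(proj(W,[[*w(26,93),.086],[*w(26,93),.044],[*w(42,54),.066]]),-W["R"].T@W["t"])
E
```

```text
[[311.53392987 207.28920882]
 [308.05848338 198.29620288]
 [323.52280505 237.23290814]] [0.493739   0.22421755 0.38442538]
```

View pics/w1c.png

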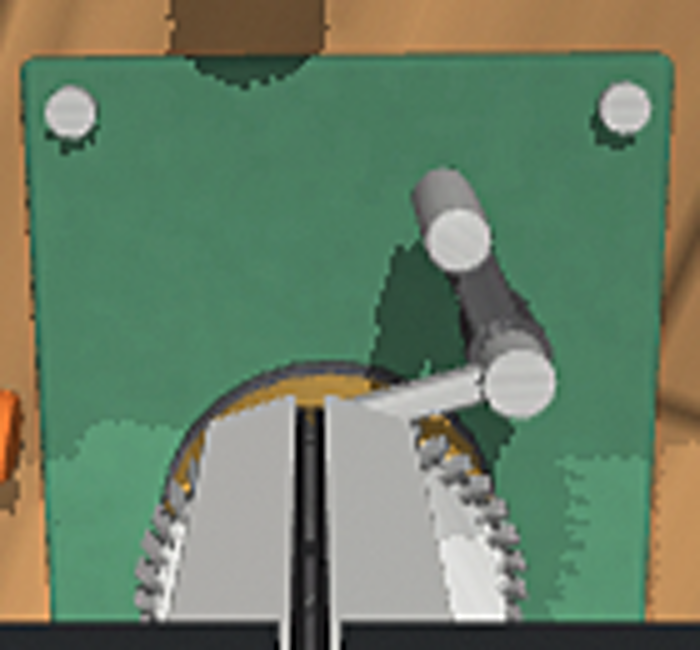

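jog_arm --plan '[1,4,-0.2,-0.1,-0.1,0,0,1,8,-0.2,-0.1,-0.1,0,0,1,11,-0.2,-0.1,-0.1,0,0,1,13,-0.2,-0.1,-0.1,0,0,1,14.6,-0.2,-0.1,-0.1,0,0,1,14.6,-0.2,-0.1,-0.1,0,0,1,14.6,-0.2,-0.1,-0.1,0,0,1,14.6,-0.2,-0.1,-0.1,0,0]'

```text
time: 3.05
tcp_pos: [0.5175, 0.1517, 0.0597]
orientation: [[0.002, 0.936, 0.351], [0.0, 0.351, -0.936], [-1.0, 0.002, 0.0]]
wrist_force: [-0.6, -0.4, -0.9]
grip_width: 0.0003
```

```bash
python3 - <<'E'
from h import *
o=st(); print(loc(o["tcp_pos"]),row([*w(33,94.5),.058],20.8))
E
```

```text
t 3.05 tcp [0.5175 0.1517 0.0597] yaw 20.57 F [-0.57 -0.38 -0.89] M [-0.03 -0.11 -0.02] w 0.0003 q [12.4 25.3 97.  -0.  57.5 -8.1]
[-7.42825674 91.67383208] [ 0.18  4.04 -0.3  -0.23  0.02 -0.1 ]
```

jog_arm --plan '[1,0,0.6,-0.2,0,0,0,1,0,1.2,-0.3,0,0,0,1,0,1.7,-0.3,0,0,0,1,0,2.2,-0.3,0,0,0,1,0,2.6,-0.3,0,0,0,1,0,3.0,-0.3,0,0,0,1,0,3.4,-0.3,0,0,0,1,0,3.8,-0.3,0,0,0]'

```text
time: 3.85
tcp_pos: [0.5517, 0.1681, 0.0583]
orientation: [[-0.0, 0.936, 0.352], [-0.0, 0.352, -0.936], [-1.0, -0.0, 0.0]]
wrist_force: [-2.5, -1.6, 1.4]
grip_width: 0.0007
```

```bash
python3 - <<'E'
from h import *
o=st(); print(loc(o["tcp_pos"]), RW.T@o["wrist_force"][:2])
c=cam("scene");crop(c,245,185,385,290,5,"s2"); crop(cam("wrist"),220,160,360,290,5,"w2c")
E
```

```text
t 3.85 tcp [0.5517 0.1681 0.0583] yaw 20.6 F [-2.5  -1.56  1.42] M [-0.25  0.5   0.06] w 0.0007 q [13.3 29.6 90.6 -0.  59.8 -7.3]
[30.37831067 94.92693253] [-2.89391127 -0.5648061 ]
```

View pics/w2c.png

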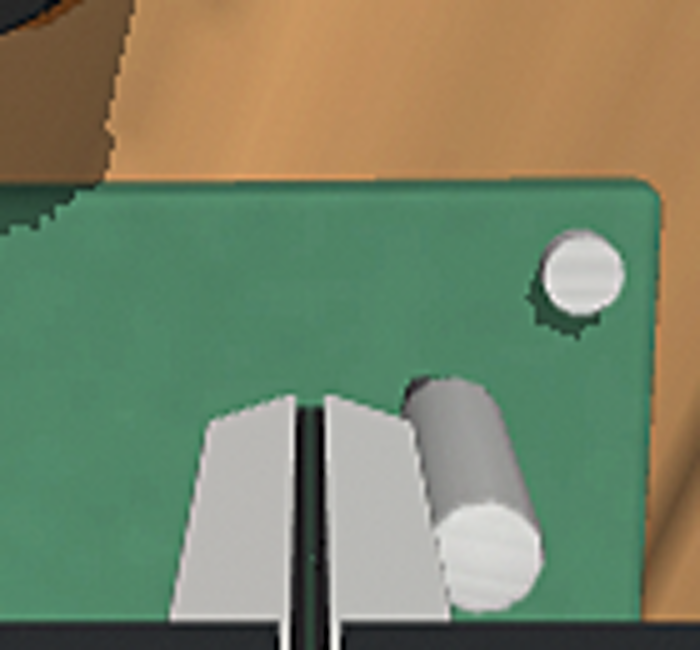

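View pics/s2.png

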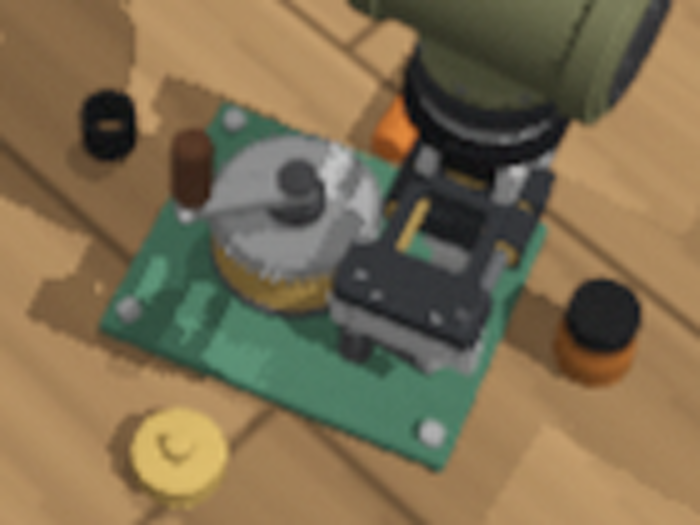

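jog_arm --plan '[1,0,0.25,0,0,0,0,1,0,0.5,0,0,0,0]'

```text
time: 4.15
tcp_pos: [0.5561, 0.1698, 0.0583]
orientation: [[-0.001, 0.936, 0.352], [-0.0, 0.352, -0.936], [-1.0, -0.001, 0.0]]
wrist_force: [-3.9, -1.5, 0.7]
grip_width: 0.0002
```

jog_arm --plan '[1,0,0.2,0,0,0,0]'

```text
time: 4.25
tcp_pos: [0.558, 0.1706, 0.0583]
orientation: [[-0.001, 0.936, 0.352], [-0.0, 0.352, -0.936], [-1.0, -0.001, -0.0]]
wrist_force: [-4.4, -2.1, -0.3]
grip_width: 0.0005
```

jog_arm --plan '[1,0,0.15,0,0,0,0]'

```text
time: 4.35
tcp_pos: [0.5594, 0.1711, 0.0583]
orientation: [[-0.001, 0.936, 0.352], [-0.0, 0.352, -0.936], [-1.0, -0.001, -0.0]]
wrist_force: [-4.5, -2.2, 0.5]
grip_width: 0.0006
```

jog_arm --plan '[1,0,0.12,0,0,0,0]'

```text
time: 4.45
tcp_pos: [0.5605, 0.1715, 0.0583]
orientation: [[-0.001, 0.936, 0.352], [-0.0, 0.352, -0.936], [-1.0, -0.001, -0.0]]
wrist_force: [-5.5, -2.3, 0.4]
grip_width: 0.0004
```

jog_arm --plan '[1,0,0.1,0,0,0,0]'

```text
time: 4.55
tcp_pos: [0.5609, 0.1717, 0.0582]
orientation: [[-0.002, 0.936, 0.352], [-0.001, 0.352, -0.936], [-1.0, -0.002, -0.0]]
wrist_force: [-11.1, -4.5, 3.9]
grip_width: 0.0006
```

jog_arm --plan '[1,0,-0.5,0,0,0,0,1,0,-1.0,0,0,0,0,1,-5,-1.0,0,0,0,0,1,-10,-1,0,0,0,0,1,-14,-1,0,0,0,0,1,-14,-1,0,0,0,0]'

```text
time: 5.15
tcp_pos: [0.5541, 0.1689, 0.2047]
orientation: [[0.01, 0.936, 0.352], [0.003, 0.352, -0.936], [-1.0, 0.01, 0.001]]
wrist_force: [1.6, 0.9, 0.3]
grip_width: 0.0005
```

```bash
python3 - <<'E'
from h import *
o=st(); g=[.602,.0385]; print(row([*g,.2],56.6))
crop(cam("top"),190,145,330,250,5,"t3");crop(cam("wrist"),220,160,360,290,5,"w3c")
E
```

```text
t 5.15 tcp [0.5541 0.1689 0.2047] yaw 20.61 F [1.6  0.94 0.27] M [ 0.03 -0.12 -0.02] w 0.0005 q [13.3 20.6 82.7  0.  76.1 -7.3]
[  0.48  -0.12  13.89 -35.99   0.26  -0.56]
```

View pics/t3.png

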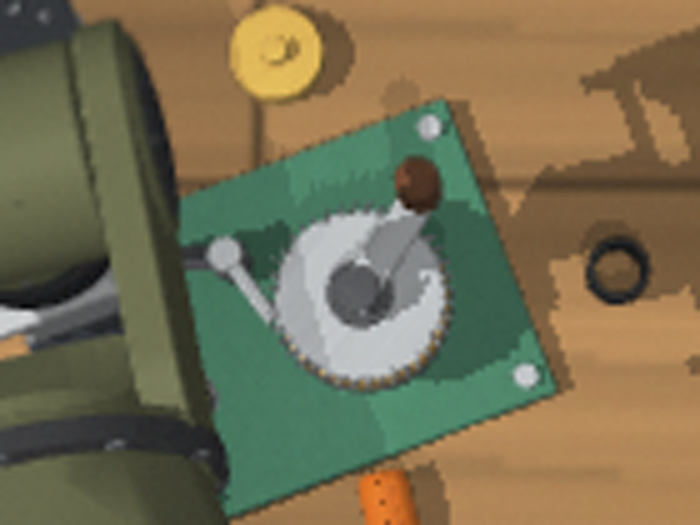

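View pics/w3c.png

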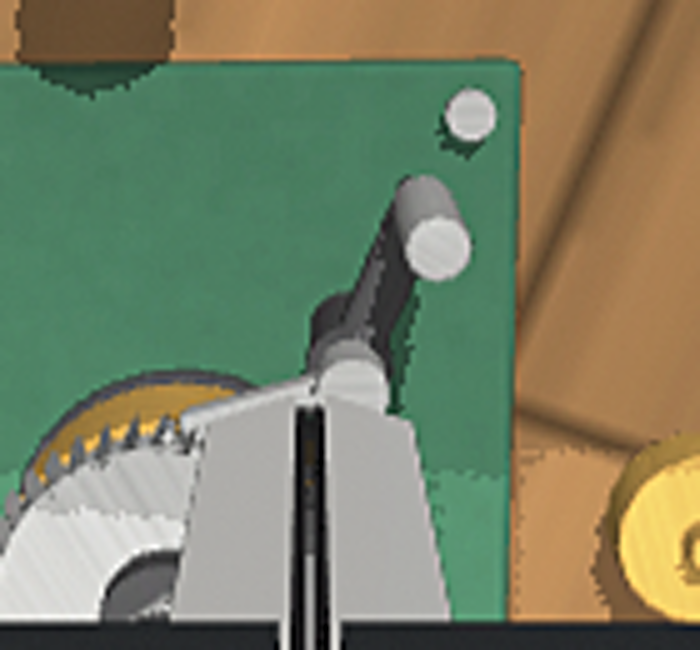

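```bash
python3 - <<'E'
from h import *
g=[.602+.05,.0385-.033]; print(row([*g,.2],56.6))
E
```

```text
[ -0.09   3.6   18.76 -36.     0.05  -0.11]
```

jog_arm --plan '[0,0,0.9,4.7,-8.5,0,0,0,0,1.8,9.4,-17,0,0,0,0,2.7,14,-25,0,0,0,0,3.6,18.8,-34,0,0,0,0,3.6,18.8,-36,0,0,0,0,3.6,18.8,-36,0,0,0,0,3.6,18.8,-36,0,0]'

```text
time: 5.95
tcp_pos: [0.6515, 0.0056, 0.1972]
orientation: [[-0.002, 0.552, 0.834], [0.0, 0.834, -0.552], [-1.0, -0.001, -0.002]]
wrist_force: [0.9, -0.6, 0.4]
grip_width: 0.0467
```

```bash
python3 - <<'E'
from h import *
st(); cam("wrist","w4")
E
```

```text
t 5.95 tcp [0.6515 0.0056 0.1972] yaw 56.52 F [ 0.85 -0.59  0.36] M [ 0.06 -0.15 -0.02] w 0.0467 q [ -2.7  30.8  69.1   0.   80.1 -59.3]
```

View pics/w4.png

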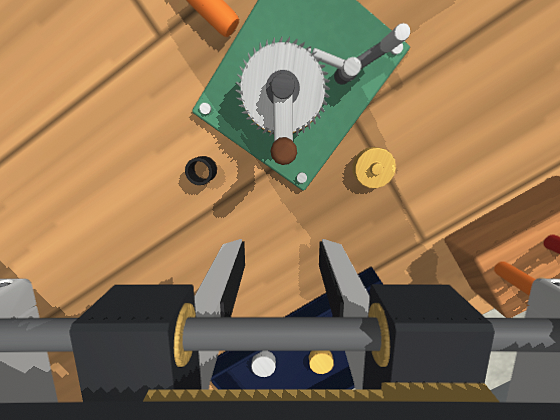

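```bash
python3 - <<'E'
from h import *
W=cam("wrist");T=cam("top");S=cam("scene");st()
h=cv2.cvtColor(W["pixels"],cv2.COLOR_RGB2HSV)
m=cv2.inRange(h,(0,90,20),(14,255,140)); m[:120]=0;m[190:]=0;m[:,:255]=0;m[:,315:]=0
n,l,s,ce=cv2.connectedComponentsWithStats(m);i=1+np.argmax(s[1:,4]);print(s[i],ce[i])
crop(W,250,60,330,180,5,"w4c")
cr=lambda u,v,x0,y0:(u/5+x0-.4,v/5+y0-.4)
t=lambda u,v:cr(u,v,190,145); sc=lambda u,v:cr(u,v,245,185)
for uv in ((284,150),(284.,151)):
  print(plane(W,[uv],.13), tri([W,T,S],[uv,t(417,181),sc(192,142)]))
print("hub",plane(W,[(282.5,84)],.084))
E
```

```text
t 6.15 tcp [0.6518 0.0059 0.1985] yaw 56.62 F [0.1  0.21 0.66] M [ 0.01 -0.14 -0.02] w 0.047 q [ -2.7  30.7  69.1   0.   80.2 -59.3]
[271 137  26  28 540] [283.06296296 150.71666667]
[[0.60321607 0.04025694 0.13      ]] (array([0.60277023, 0.03916653, 0.12833209]), [np.float64(0.001174335271609497), np.float64(0.0009544597337673824), np.float64(0.0006252307815724851)])
[[0.60387004 0.03982805 0.13      ]] (array([0.6029998 , 0.03903972, 0.12843413]), [np.float64(0.0012130949779132125), np.float64(0.0011211040590647745), np.float64(0.0004061844296489891)])
hub [[0.5566194  0.06958998 0.084     ]]
```

View pics/w4c.png

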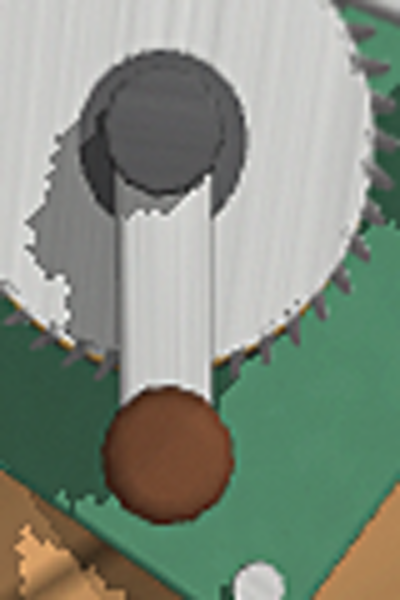

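```bash
python3 - <<'E'
from h import *
print(row([.603,.0393,.160],57.2),row([.603,.0393,.088],57.2))
E
```

```text
[ 3.85  0.1  -5.91 -0.58  0.   -0.  ] [11.05  0.1  -5.91 -0.58  0.   -0.  ]
```

jog_arm --plan '[0,1.5,0.1,-3,-0.6,0,0,0,3.8,0.1,-5.9,-0.6,0,0,0,3.8,0.1,-5.9,-0.6,0,0,0,6.5,0.1,-5.9,-0.6,0,0,0,9,0.1,-5.9,-0.6,0,0,0,11,0.1,-5.9,-0.6,0,0,0,11,0.1,-5.9,-0.6,0,0,0,11,0.1,-5.9,-0.6,0,0]'

```text
time: 6.95
tcp_pos: [0.604, 0.0384, 0.0895]
orientation: [[0.001, 0.542, 0.841], [-0.0, 0.841, -0.542], [-1.0, 0.001, 0.001]]
wrist_force: [-0.8, -0.3, 0.1]
grip_width: 0.0468
```

```bash
python3 - <<'E'
from h import *
st(); cam("wrist","w5"); crop(cam("scene"),245,145,385,250,5,"s5");print(row([.603,.0393,.088],57.2))
E
```

```text
t 6.95 tcp [0.604  0.0384 0.0895] yaw 57.2 F [-0.82 -0.3   0.05] M [ 0.04 -0.11  0.02] w 0.0468 q [  0.2  30.6  84.5  -0.   64.9 -57. ]
[ 0.21  0.01 -0.15 -0.    0.11 -0.07]
```

View pics/w5.png

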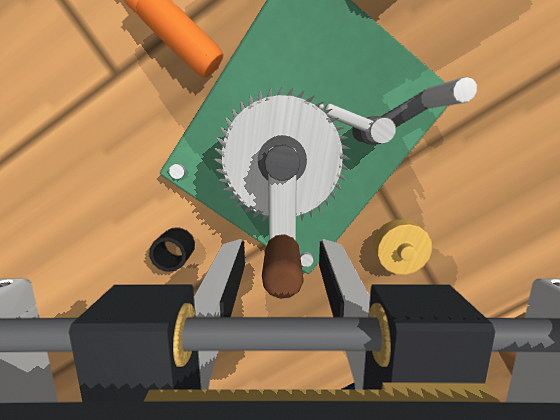

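View pics/s5.png

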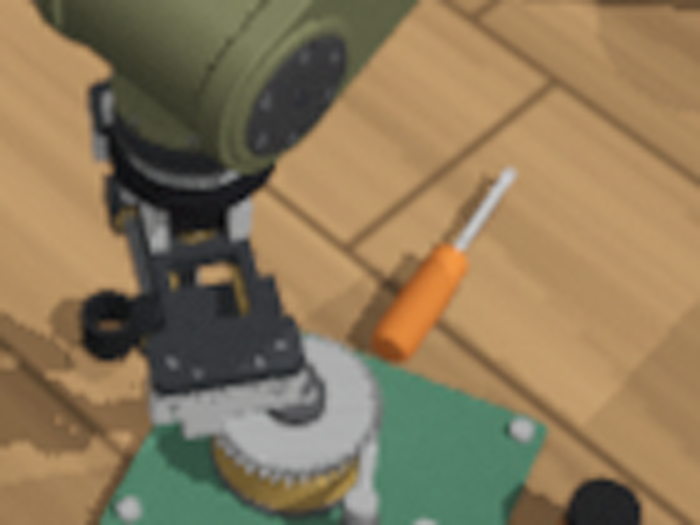

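jog_arm --plan '[0,0,0,-0.15,0,0,0,0.3,0,0,-0.15,0,0,0,0.45,0,0,-0.15,0,0,0,0.6,0,0,-0.15,0,0,0,1,0,0,-0.15,0,0,0,1,0,0,-0.15,0,0,0]' --force 30

```text
time: 7.65
tcp_pos: [0.6023, 0.0394, 0.0886]
orientation: [[0.001, 0.542, 0.841], [0.0, 0.841, -0.542], [-1.0, 0.001, 0.0]]
wrist_force: [1.5, 3.3, 0.2]
grip_width: 0.0213
```

```bash
python3 - <<'E'
from h import *
o=st(); v=o["tcp_pos"][:2]-O; print(np.hypot(*v),np.degrees(np.arctan2(v[1],v[0])),np.radians(np.degrees(np.arctan2(v[1],v[0]))-20.8)+3)
print("F tool",o["orientation"].T@o["wrist_force"])
E
```

```text
t 7.65 tcp [0.6023 0.0394 0.0886] yaw 57.2 F [1.48 3.27 0.24] M [ 0.54 -0.51 -0.05] w 0.0213 q [  0.3  30.4  84.8   0.   64.7 -57. ]
0.05384519075527789 -32.79270431896927 2.064630854586201
F tool [-0.23377228  3.5540839  -0.52806113]
```

jog_arm --plan '[1,0,0.05,0,0,0,0,1,0,0.1,0,0,0,0,1,0,0.15,0,0,0,0,1,0,0.2,0,0,0,0]'

```text
time: 8.05
tcp_pos: [0.6031, 0.0406, 0.0886]
orientation: [[-0.0, 0.542, 0.841], [-0.0, 0.841, -0.542], [-1.0, -0.0, 0.0]]
wrist_force: [-3.3, -2.4, 4.1]
grip_width: 0.0213
```

```bash
python3 - <<'E'
from h import *
o=st(); print("F tool",o["orientation"].T@o["wrist_force"]); crop(cam("wrist"),200,60,500,310,2.5,"w6")
E
```

```text
t 8.05 tcp [0.6031 0.0406 0.0886] yaw 57.2 F [-3.33 -2.45  4.08] M [-0.43  0.27 -0.  ] w 0.0213 q [  0.4  30.6  84.6  -0.   64.9 -56.8]
F tool [-4.08008925 -3.86037482 -1.4713202 ]
```

View pics/w6.png

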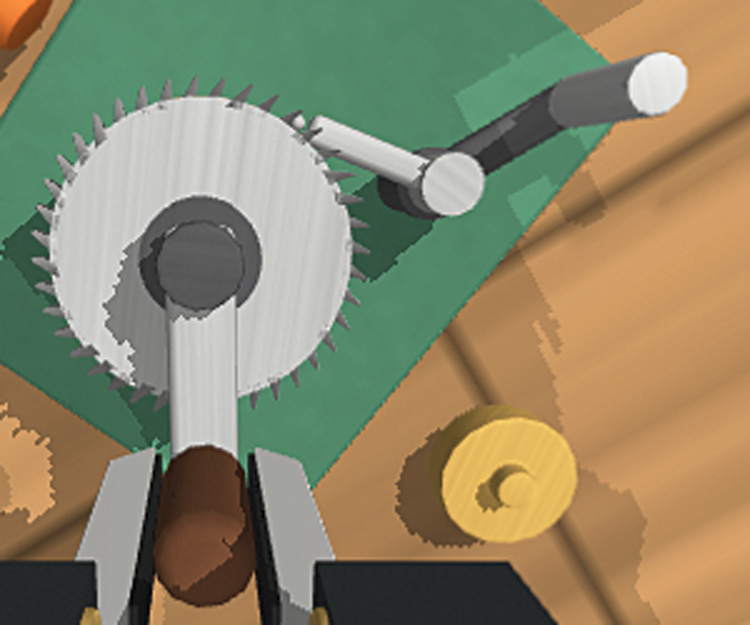

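jog_arm --plan '[1,0,0.05,0,0,0,0,1,0,0.1,0,0,0,0,1,0,0.1,0,0,0,0]'

```text
time: 8.4
tcp_pos: [0.6035, 0.0413, 0.0885]
orientation: [[-0.001, 0.542, 0.841], [-0.001, 0.841, -0.542], [-1.0, -0.001, -0.0]]
wrist_force: [-3.2, -3.5, 5.6]
grip_width: 0.0213
```

```bash
python3 - <<'E'
from h import *
o=st(); print("F tool",o["orientation"].T@o["wrist_force"]); crop(cam("wrist"),200,60,500,310,2.5,"w7")
E
```

```text
t 8.4 tcp [0.6035 0.0413 0.0885] yaw 57.19 F [-3.19 -3.53  5.61] M [-0.83  0.67 -0.  ] w 0.0213 q [  0.5  30.6  84.5  -0.   64.9 -56.7]
F tool [-5.60819102 -4.70356417 -0.77238024]
```

View pics/w7.png

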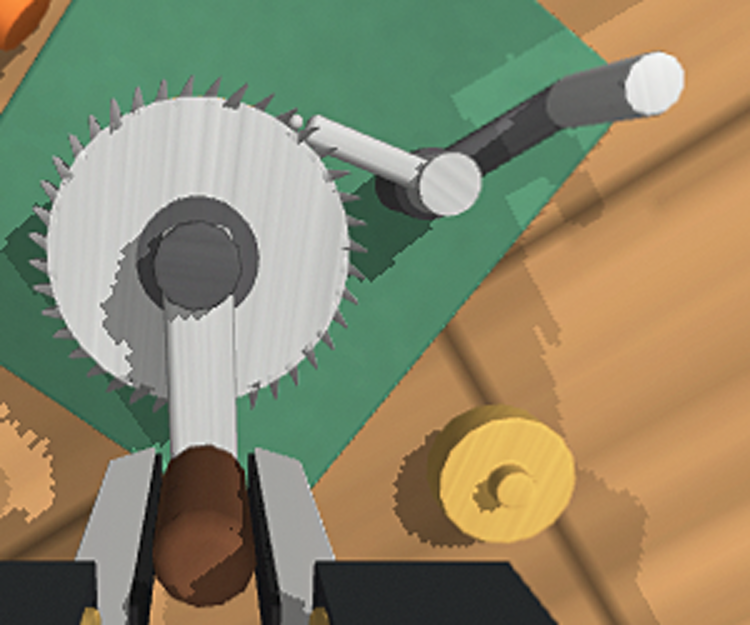

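jog_arm --plan '[1,0,0.05,0,0,0,0,1,0,0.1,0,0,0,0,1,0,0.1,0,0,0,0]'

```text
time: 8.75
tcp_pos: [0.6039, 0.0419, 0.0885]
orientation: [[-0.001, 0.542, 0.84], [-0.001, 0.84, -0.542], [-1.0, -0.001, -0.0]]
wrist_force: [-5.0, -5.4, 6.9]
grip_width: 0.0216
```

jog_arm --plan '[1,0,0.05,0,0,0,0,1,0,0.1,0,0,0,0,1,0,0.1,0,0,0,0]'

```text
time: 9.05
tcp_pos: [0.6043, 0.0427, 0.0885]
orientation: [[-0.001, 0.542, 0.84], [-0.001, 0.84, -0.542], [-1.0, -0.002, -0.001]]
wrist_force: [-6.0, -5.6, 6.5]
grip_width: 0.0215
```

```bash
python3 - <<'E'
from h import *
o=st(); print("F tool",o["orientation"].T@o["wrist_force"]); crop(cam("wrist"),200,60,500,310,2.5,"w8")
E
```

```text
t 9.05 tcp [0.6043 0.0427 0.0885] yaw 57.19 F [-5.95 -5.62  6.48] M [-1.15  1.05 -0.01] w 0.0215 q [  0.6  30.8  84.3  -0.1  65.  -56.6]
F tool [-6.46849404 -7.96272019 -1.96059106]
```

View pics/w8.png

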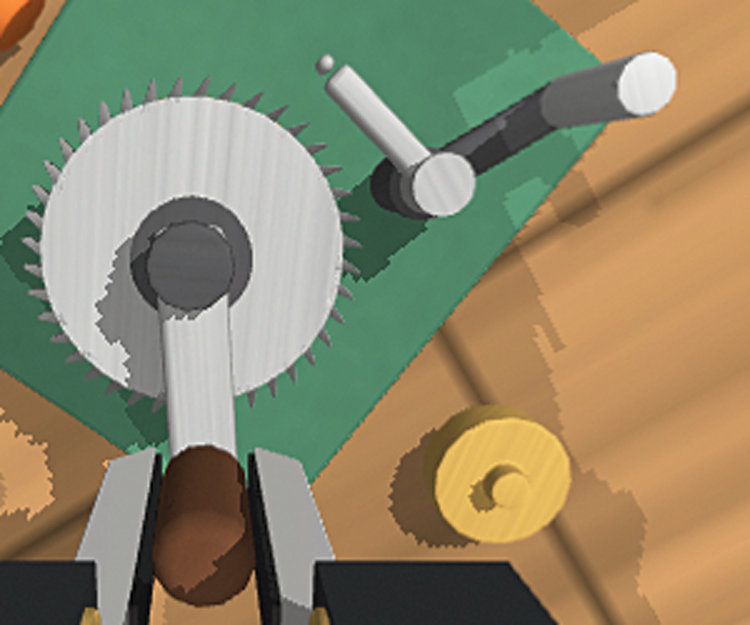

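```bash
cat >> h.py <<'E'
HUB=np.array([.557,.069])
def arc(phis,lead=0.0):
    o=arm.get_obs();R0=o["orientation"]
    C=o["tcp_pos"]+R0[:,1]*lead
    c=R0.T@(np.r_[HUB,C[2]]-C); c[0]=0
    print("c",c.round(4))
    for p in phis:
        r=Ro.from_rotvec([np.radians(p),0,0]).as_matrix(); print(p,((c-r@c)*100).round(3))
def rep():
    o=st();v=o["tcp_pos"][:2]-HUB;a=np.degrees(np.arctan2(v[1],v[0])); u=v/np.hypot(*v); f=o["wrist_force"][:2]
    print("r %.4f theta %.3f  Frad %.2f Ftan(ccw) %.2f grip Ftool"%(np.hypot(*v),np.radians(a-20.8)+3,f@u,f@[-u[1],u[0]]),(o["orientation"].T@o["wrist_force"]).round(2), "expect spring N",round((.22+.12*(np.radians(a-20.8)+3))/.055,2))
E
python3 - <<'E'
from h import *
rep(); arc([1,2,3,4,5,6,7,8,10,12,14,16],.001)
E
```

```text
t 9.1 tcp [0.6043 0.0427 0.0885] yaw 57.18 F [-6.5  -6.45  7.13] M [-1.21  1.04  0.04] w 0.0215 q [  0.6  30.8  84.3  -0.1  65.  -56.6]
r 0.0541 theta 2.129  Frad -2.54 Ftan(ccw) -8.80 grip Ftool [-7.11 -8.95 -1.97] expect spring N 8.64
c [ 0.     -0.0045 -0.054 ]
1 [ 0.    -0.094  0.007]
2 [ 0.    -0.189  0.012]
3 [ 0.    -0.283  0.016]
4 [ 0.    -0.378  0.018]
5 [ 0.    -0.473  0.019]
6 [ 0.    -0.567  0.017]
7 [ 0.    -0.662  0.015]
8 [ 0.    -0.756  0.01 ]
10 [ 0.    -0.945 -0.004]
12 [ 0.    -1.133 -0.025]
14 [ 0.    -1.321 -0.052]
16 [ 0.    -1.507 -0.085]
```

jog_arm --plan '[1,-0.02,-0.09,0.01,1,0,0,1,-0.04,-0.19,0.01,2,0,0,1,-0.04,-0.28,0.015,3,0,0,1,-0.04,-0.38,0.02,4,0,0,1,-0.04,-0.47,0.02,5,0,0,1,-0.04,-0.57,0.02,6,0,0,1,-0.04,-0.66,0.015,7,0,0,1,-0.04,-0.76,0.01,8,0,0]'

```text
time: 9.9
tcp_pos: [0.6001, 0.0362, 0.0886]
orientation: [[-0.002, 0.654, 0.756], [-0.001, 0.756, -0.654], [-1.0, -0.002, -0.001]]
wrist_force: [-5.3, -5.3, 4.7]
grip_width: 0.0216
```

```bash
python3 - <<'E'
from h import *
rep(); arc([2,4,6,8,10,12,14,16],.001); crop(cam("wrist"),200,60,500,310,2.5,"w9")
E
```

```text
t 9.9 tcp [0.6001 0.0362 0.0886] yaw 49.14 F [-5.34 -5.28  4.66] M [-1.1   0.95  0.04] w 0.0216 q [ -0.   30.2  85.1  -0.1  64.8 -49.1]
r 0.0541 theta 1.987  Frad -1.06 Ftan(ccw) -7.43 grip Ftool [-4.65 -7.49 -0.59] expect spring N 8.33
c [ 0.     -0.0044 -0.054 ]
2 [ 0.    -0.189  0.012]
4 [ 0.    -0.378  0.018]
6 [ 0.    -0.567  0.016]
8 [ 0.    -0.756  0.009]
10 [ 0.    -0.945 -0.006]
12 [ 0.    -1.133 -0.027]
14 [ 0.    -1.32  -0.054]
16 [ 0.    -1.506 -0.088]
```

View pics/w9.png

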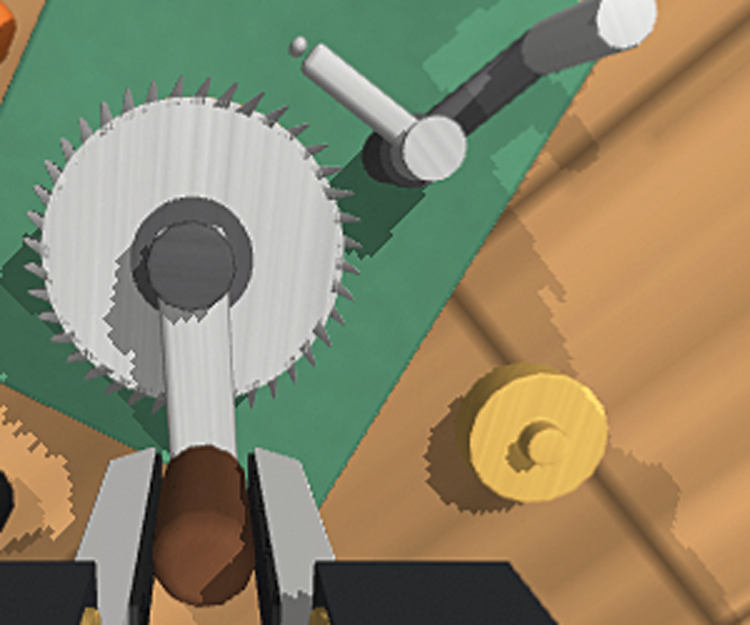

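jog_arm --plan '[1,-0.01,-0.19,0.01,2,0,0,1,-0.02,-0.38,0.02,4,0,0,1,-0.02,-0.57,0.02,6,0,0,1,-0.02,-0.76,0.01,8,0,0,1,-0.02,-0.94,-0.01,10,0,0,1,-0.02,-1.13,-0.03,12,0,0,1,-0.02,-1.32,-0.05,14,0,0,1,-0.02,-1.51,-0.09,16,0,0]'

```text
time: 10.75
tcp_pos: [0.5893, 0.0256, 0.0886]
orientation: [[-0.002, 0.838, 0.546], [-0.001, 0.546, -0.838], [-1.0, -0.002, -0.001]]
wrist_force: [-5.3, -4.3, 2.3]
grip_width: 0.0214
```

```bash
python3 - <<'E'
from h import *
rep()
E
```

```text
t 10.75 tcp [0.5893 0.0256 0.0886] yaw 33.11 F [-5.27 -4.29  2.28] M [-0.83  0.93 -0.05] w 0.0214 q [ -1.1  28.9  87.1  -0.   64.1 -34.1]
r 0.0541 theta 1.707  Frad 0.29 Ftan(ccw) -6.79 grip Ftool [-2.26 -6.76  0.71] expect spring N 7.72
```

jog_arm --plan '[1,-0.01,-0.19,0.01,2,0,0,1,-0.01,-0.38,0.02,4,0,0,1,-0.01,-0.57,0.02,6,0,0,1,-0.01,-0.76,0.01,8,0,0,1,-0.01,-0.94,-0.01,10,0,0,1,-0.01,-1.13,-0.03,12,0,0,1,-0.01,-1.32,-0.05,14,0,0,1,-0.01,-1.51,-0.09,16,0,0]'

```text
time: 11.55
tcp_pos: [0.5761, 0.0184, 0.0886]
orientation: [[-0.003, 0.956, 0.294], [-0.0, 0.294, -0.956], [-1.0, -0.003, -0.001]]
wrist_force: [-6.5, -1.8, 2.9]
grip_width: 0.0214
```

```bash
python3 - <<'E'
from h import *
rep()
E
```

```text
t 11.55 tcp [0.5761 0.0184 0.0886] yaw 17.11 F [-6.45 -1.76  2.88] M [-0.38  1.04  0.02] w 0.0214 q [ -1.8  27.4  89.5  -0.   63.3 -18.9]
r 0.0540 theta 1.427  Frad -0.63 Ftan(ccw) -6.66 grip Ftool [-2.86 -6.69 -0.22] expect spring N 7.11
```

jog_arm --plan '[1,0,-0.19,0.01,2,0,0,1,0,-0.38,0.02,4,0,0,1,0,-0.57,0.02,6,0,0,1,0,-0.76,0.01,8,0,0,1,0,-0.94,-0.01,10,0,0,1,0,-1.13,-0.03,12,0,0]'

```text
time: 12.15
tcp_pos: [0.5652, 0.0156, 0.0886]
orientation: [[-0.003, 0.996, 0.089], [0.0, 0.089, -0.996], [-1.0, -0.003, -0.0]]
wrist_force: [-5.7, -0.7, 2.4]
grip_width: 0.0219
```

```bash
python3 - <<'E'
from h import *
rep();  arc([1,2,3,4,5,6],.0008); crop(cam("wrist"),200,60,500,310,2.5,"w10")
E
```

```text
t 12.15 tcp [0.5652 0.0156 0.0886] yaw 5.11 F [-5.69 -0.69  2.4 ] M [-0.06  1.06 -0.02] w 0.0219 q [-2.1 26.1 91.4  0.  62.7 -7.2]
r 0.0540 theta 1.218  Frad -0.18 Ftan(ccw) -5.73 grip Ftool [-2.38 -5.73  0.18] expect spring N 6.66
c [ 0.     -0.0042 -0.0539]
1 [ 0.    -0.094  0.006]
2 [ 0.    -0.188  0.011]
3 [ 0.    -0.283  0.014]
4 [ 0.    -0.377  0.016]
5 [ 0.    -0.471  0.016]
6 [ 0.    -0.565  0.014]
```

View pics/w10.png

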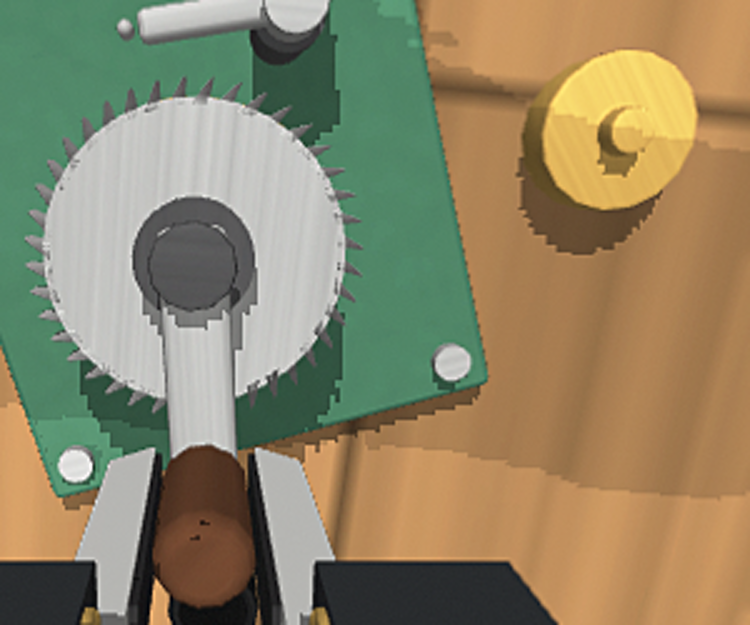

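jog_arm --plan '[1,0,-0.19,0.01,2,0,0,1,0,-0.38,0.015,4,0,0,1,0,-0.57,0.015,6,0,0,1,0,-0.76,0.01,8,0,0,1,0,-0.85,0,9,0,0]'

```text
time: 12.7
tcp_pos: [0.5567, 0.0151, 0.0886]
orientation: [[-0.003, 0.998, -0.068], [0.001, -0.068, -0.998], [-1.0, -0.003, -0.0]]
wrist_force: [-5.8, 1.3, 1.8]
grip_width: 0.0214
```

jog_arm --plan '[1,0,-0.05,0,0.5,0,0,1,0,-0.09,0,1,0,0]'

```text
time: 12.9
tcp_pos: [0.5558, 0.0151, 0.0886]
orientation: [[-0.003, 0.996, -0.084], [0.0, -0.084, -0.996], [-1.0, -0.003, -0.0]]
wrist_force: [-5.6, 0.2, 2.2]
grip_width: 0.0217
```

```bash
python3 - <<'E'
from h import *
rep()
E
```

```text
t 12.9 tcp [0.5558 0.0151 0.0886] yaw -4.82 F [-5.57  0.2   2.2 ] M [ 0.02  1.02 -0.03] w 0.0217 q [-2.2 25.1 93.   0.  62.1  2.6]
r 0.0539 theta 1.045  Frad -0.08 Ftan(ccw) -5.58 grip Ftool [-2.18 -5.58  0.27] expect spring N 6.28
```

jog_arm --plan '[1,0,-0.05,0,0.5,0,0,1,0,-0.09,0.005,1,0,0,1,0,-0.14,0.01,1.5,0,0]'

```text
time: 13.2
tcp_pos: [0.5544, 0.0152, 0.0885]
orientation: [[-0.003, 0.994, -0.11], [0.001, -0.11, -0.994], [-1.0, -0.003, -0.0]]
wrist_force: [-5.8, 0.9, 2.2]
grip_width: 0.0212
```

jog_arm --plan '[1,0,-0.05,0,0.5,0,0,1,0,-0.1,0.005,1,0,0]'

```text
time: 13.4
tcp_pos: [0.5535, 0.0152, 0.0886]
orientation: [[-0.002, 0.992, -0.127], [0.001, -0.127, -0.992], [-1.0, -0.003, -0.0]]
wrist_force: [-6.0, 1.1, 2.5]
grip_width: 0.0216
```

jog_arm --plan '[1,0,-0.05,0,0.5,0,0,1,0,-0.1,0.005,1,0,0]'

```text
time: 13.6
tcp_pos: [0.5525, 0.0153, 0.0886]
orientation: [[-0.003, 0.989, -0.145], [0.001, -0.145, -0.989], [-1.0, -0.003, -0.0]]
wrist_force: [-5.6, 1.1, 1.2]
grip_width: 0.0214
```

jog_arm --plan '[1,0,-0.05,0,0.5,0,0,1,0,-0.1,0.005,1,0,0]'

```text
time: 13.8
tcp_pos: [0.5515, 0.0154, 0.0886]
orientation: [[-0.002, 0.987, -0.162], [0.001, -0.162, -0.987], [-1.0, -0.003, -0.0]]
wrist_force: [-5.0, 1.0, 2.5]
grip_width: 0.0216
```

jog_arm --plan '[1,0,-0.05,0,0.5,0,0,1,0,-0.1,0.005,1,0,0]'

```text
time: 14.0
tcp_pos: [0.5505, 0.0155, 0.0886]
orientation: [[-0.002, 0.984, -0.179], [0.001, -0.179, -0.984], [-1.0, -0.002, -0.0]]
wrist_force: [-5.8, 1.4, 1.6]
grip_width: 0.0215
```

jog_arm --plan '[1,0,-0.05,0,0.5,0,0,1,0,-0.1,0.005,1,0,0]'

```text
time: 14.2
tcp_pos: [0.5495, 0.0157, 0.0886]
orientation: [[-0.002, 0.981, -0.196], [0.001, -0.196, -0.981], [-1.0, -0.002, -0.0]]
wrist_force: [-5.8, 0.7, 2.2]
grip_width: 0.0213
```

jog_arm --plan '[1,0,-0.05,0,0.5,0,0,1,0,-0.1,0.005,1,0,0]'

```text
time: 14.4
tcp_pos: [0.5485, 0.0158, 0.0886]
orientation: [[-0.002, 0.977, -0.213], [0.001, -0.213, -0.977], [-1.0, -0.002, -0.0]]
wrist_force: [-5.4, 1.9, 2.3]
grip_width: 0.0216
```

jog_arm --plan '[1,0,-0.05,0,0.5,0,0,1,0,-0.1,0.005,1,0,0]'

```text
time: 14.6
tcp_pos: [0.5475, 0.016, 0.0886]
orientation: [[-0.002, 0.973, -0.23], [0.001, -0.23, -0.973], [-1.0, -0.002, -0.0]]
wrist_force: [-4.5, 1.3, 1.5]
grip_width: 0.0215
```

jog_arm --plan '[1,0,-0.05,0,0.5,0,0,1,0,-0.1,0.005,1,0,0]'

```text
time: 14.8
tcp_pos: [0.5466, 0.0162, 0.0886]
orientation: [[-0.002, 0.969, -0.247], [0.001, -0.247, -0.969], [-1.0, -0.002, -0.0]]
wrist_force: [-5.1, 0.9, 1.2]
grip_width: 0.0217
```

jog_arm --plan '[1,0,-0.05,0,0.5,0,0,1,0,-0.1,0.005,1,0,0]'

```text
time: 15.0
tcp_pos: [0.5456, 0.0164, 0.0886]
orientation: [[-0.002, 0.964, -0.264], [0.001, -0.264, -0.964], [-1.0, -0.002, 0.0]]
wrist_force: [-4.0, 1.7, 2.0]
grip_width: 0.0212
```

jog_arm --plan '[1,0,-0.05,0,0.5,0,0,1,0,-0.1,0.005,1,0,0]'

```text
time: 15.2
tcp_pos: [0.5447, 0.0166, 0.0886]
orientation: [[-0.002, 0.96, -0.281], [0.001, -0.281, -0.96], [-1.0, -0.002, -0.0]]
wrist_force: [-6.0, 1.5, 1.3]
grip_width: 0.0216
```

jog_arm --plan '[1,0,-0.05,0,0.5,0,0,1,0,-0.1,0.005,1,0,0]'

```text
time: 15.4
tcp_pos: [0.5437, 0.0169, 0.0886]
orientation: [[-0.002, 0.955, -0.298], [0.001, -0.298, -0.955], [-1.0, -0.002, 0.0]]
wrist_force: [-5.6, 1.6, 1.6]
grip_width: 0.0217
```

jog_arm --plan '[1,0,-0.05,0,0.5,0,0,1,0,-0.1,0.005,1,0,0]'

```text
time: 15.6
tcp_pos: [0.5427, 0.0171, 0.0886]
orientation: [[-0.002, 0.949, -0.314], [0.001, -0.314, -0.949], [-1.0, -0.002, 0.0]]
wrist_force: [-4.5, 1.4, 1.4]
grip_width: 0.0213
```

```bash
python3 - <<'E'
from h import *
rep(); arc([1,2])
E
```

```text
t 15.6 tcp [0.5427 0.0171 0.0886] yaw -18.31 F [-4.5   1.39  1.44] M [0.31 0.82 0.01] w 0.0213 q [-2.1 23.6 95.2  0.  61.4 16.2]
r 0.0538 theta 0.797  Frad -0.14 Ftan(ccw) -4.71 grip Ftool [-1.43 -4.71  0.1 ] expect spring N 5.74
c [ 0.     -0.0027 -0.0537]
1 [ 0.    -0.094  0.004]
2 [ 0.    -0.188  0.006]
```

jog_arm --plan '[1,0,-0.06,0,0.6,0,0,1,0,-0.115,0.005,1.2,0,0]'

```text
time: 15.8
tcp_pos: [0.5416, 0.0175, 0.0886]
orientation: [[-0.002, 0.943, -0.334], [0.001, -0.334, -0.943], [-1.0, -0.002, 0.0]]
wrist_force: [-5.5, 2.2, 2.3]
grip_width: 0.0213
```

jog_arm --plan '[1,0,-0.06,0,0.6,0,0,1,0,-0.115,0.005,1.2,0,0]'

```text
time: 16.0
tcp_pos: [0.5405, 0.0178, 0.0886]
orientation: [[-0.002, 0.935, -0.354], [0.001, -0.354, -0.935], [-1.0, -0.002, 0.0]]
wrist_force: [-5.0, 2.6, 1.7]
grip_width: 0.0211
```

jog_arm --plan '[1,0,-0.06,0,0.6,0,0,1,0,-0.115,0.005,1.2,0,0]'

```text
time: 16.2
tcp_pos: [0.5394, 0.0182, 0.0886]
orientation: [[-0.002, 0.928, -0.373], [0.001, -0.373, -0.928], [-1.0, -0.002, 0.0]]
wrist_force: [-4.1, 2.3, 1.4]
grip_width: 0.0214
```

jog_arm --plan '[1,0,-0.06,0,0.6,0,0,1,0,-0.115,0.005,1.2,0,0]'

```text
time: 16.4
tcp_pos: [0.5384, 0.0186, 0.0886]
orientation: [[-0.002, 0.92, -0.393], [0.001, -0.393, -0.92], [-1.0, -0.002, 0.0]]
wrist_force: [-4.6, 1.6, 1.4]
grip_width: 0.0215
```

jog_arm --plan '[1,0,-0.06,0,0.6,0,0,1,0,-0.115,0.005,1.2,0,0]'

```text
time: 16.6
tcp_pos: [0.5373, 0.019, 0.0886]
orientation: [[-0.002, 0.911, -0.412], [0.001, -0.412, -0.911], [-1.0, -0.002, 0.0]]
wrist_force: [-4.6, 2.4, 1.4]
grip_width: 0.0217
```

jog_arm --plan '[1,0,-0.06,0,0.6,0,0,1,0,-0.115,0.005,1.2,0,0]'

```text
time: 16.8
tcp_pos: [0.5363, 0.0194, 0.0886]
orientation: [[-0.002, 0.902, -0.431], [0.001, -0.431, -0.902], [-1.0, -0.002, 0.0]]
wrist_force: [-3.7, 2.9, -0.9]
grip_width: 0.0214
```

jog_arm --plan '[1,0,-0.06,0,0.6,0,0,1,0,-0.115,0.005,1.2,0,0]'

```text
time: 17.0
tcp_pos: [0.5353, 0.0198, 0.0886]
orientation: [[-0.002, 0.893, -0.45], [0.001, -0.45, -0.893], [-1.0, -0.002, 0.0]]
wrist_force: [-3.9, 3.1, -1.5]
grip_width: 0.0215
```

jog_arm --plan '[1,0,-0.06,0,0.6,0,0,1,0,-0.115,0.005,1.2,0,0]'

```text
time: 17.2
tcp_pos: [0.5343, 0.0203, 0.0886]
orientation: [[-0.002, 0.883, -0.468], [0.001, -0.468, -0.883], [-1.0, -0.002, 0.0]]
wrist_force: [-3.5, 3.8, -1.1]
grip_width: 0.0214
```

jog_arm --plan '[1,0,-0.06,0,0.6,0,0,1,0,-0.115,0.005,1.2,0,0]'

```text
time: 17.4
tcp_pos: [0.5333, 0.0208, 0.0886]
orientation: [[-0.001, 0.873, -0.487], [0.001, -0.487, -0.873], [-1.0, -0.002, 0.0]]
wrist_force: [-2.5, 3.6, -0.8]
grip_width: 0.0218
```

```bash
python3 - <<'E'
from h import *
rep(); arc([1.2])
E
```

```text
t 17.4 tcp [0.5333 0.0208 0.0886] yaw -29.14 F [-2.49  3.58 -0.85] M [0.67 0.65 0.05] w 0.0218 q [-1.7 22.5 96.7  0.  60.9 27.4]
r 0.0537 theta 0.610  Frad -2.11 Ftan(ccw) -3.81 grip Ftool [ 0.85 -3.91 -1.91] expect spring N 5.33
c [ 0.     -0.0028 -0.0537]
1.2 [ 0.    -0.112  0.005]
```

jog_arm --plan '[1,0,-0.06,-0.005,0.6,0,0,1,0,-0.11,-0.005,1.2,0,0]'

```text
time: 17.6
tcp_pos: [0.5324, 0.0212, 0.0886]
orientation: [[-0.001, 0.863, -0.505], [0.0, -0.505, -0.863], [-1.0, -0.001, 0.0]]
wrist_force: [-3.4, 3.7, -4.5]
grip_width: 0.0219
```

```bash
python3 - <<'E'
from h import *
rep()
E
```

```text
t 17.6 tcp [0.5324 0.0212 0.0886] yaw -30.34 F [-3.41  3.69 -4.46] M [ 0.69  0.59 -0.01] w 0.0219 q [-1.7 22.4 96.9  0.  60.8 28.7]
r 0.0537 theta 0.591  Frad -1.72 Ftan(ccw) -4.72 grip Ftool [ 4.47 -4.8  -1.46] expect spring N 5.29
```

jog_arm --plan '[1,0.02,-0.06,-0.005,0.6,0,0,1,0.03,-0.11,-0.005,1.2,0,0]'

```text
time: 17.8
tcp_pos: [0.5317, 0.0216, 0.0886]
orientation: [[-0.001, 0.852, -0.523], [0.0, -0.523, -0.852], [-1.0, -0.001, 0.0]]
wrist_force: [-4.4, 2.7, -1.6]
grip_width: 0.0215
```

jog_arm --plan '[1,0,-0.06,0,0.6,0,0,1,0,-0.06,0,0.6,0,0]'

```text
time: 18.0
tcp_pos: [0.5312, 0.0219, 0.0886]
orientation: [[-0.001, 0.847, -0.532], [0.0, -0.532, -0.847], [-1.0, -0.001, 0.0]]
wrist_force: [-4.5, 2.7, -3.5]
grip_width: 0.0218
```

```bash
python3 - <<'E'
from h import *
rep()
E
```

```text
t 18.0 tcp [0.5312 0.0219 0.0886] yaw -32.13 F [-4.48  2.66 -3.47] M [ 0.66  0.85 -0.06] w 0.0218 q [-1.6 22.2 97.1  0.  60.7 30.5]
r 0.0537 theta 0.565  Frad -0.18 Ftan(ccw) -5.20 grip Ftool [ 3.47 -5.2   0.13] expect spring N 5.23
```

jog_arm --plan '[1,0.01,-0.06,0,0.6,0,0,1,0.02,-0.115,0.003,1.2,0,0]'

```text
time: 18.2
tcp_pos: [0.5304, 0.0224, 0.0886]
orientation: [[-0.0, 0.835, -0.55], [-0.0, -0.55, -0.835], [-1.0, -0.0, 0.0]]
wrist_force: [-4.2, 2.2, -1.4]
grip_width: 0.0217
```

jog_arm --plan '[1,0.01,-0.06,0,0.6,0,0,1,0.01,-0.115,0.003,1.2,0,0]'

```text
time: 18.4
tcp_pos: [0.5295, 0.023, 0.0886]
orientation: [[-0.0, 0.824, -0.567], [-0.0, -0.567, -0.824], [-1.0, 0.0, 0.0]]
wrist_force: [-4.2, 1.9, -2.1]
grip_width: 0.0214
```

jog_arm --plan '[1,0.01,-0.06,0,0.6,0,0,1,0.01,-0.115,0.003,1.2,0,0]'

```text
time: 18.6
tcp_pos: [0.5286, 0.0236, 0.0886]
orientation: [[0.0, 0.812, -0.584], [-0.0, -0.584, -0.812], [-1.0, 0.0, 0.0]]
wrist_force: [-5.1, 1.0, 0.2]
grip_width: 0.0215
```

jog_arm --plan '[1,0,-0.06,0.005,0.6,0,0,1,0,-0.115,0.012,1.2,0,0]'

```text
time: 18.8
tcp_pos: [0.5276, 0.0242, 0.0886]
orientation: [[0.0, 0.799, -0.601], [-0.0, -0.601, -0.799], [-1.0, 0.0, -0.0]]
wrist_force: [-4.4, 2.3, 0.6]
grip_width: 0.0217
```

jog_arm --plan '[1,0,-0.06,0.003,0.6,0,0,1,0,-0.115,0.007,1.2,0,0]'

```text
time: 19.0
tcp_pos: [0.5266, 0.0249, 0.0886]
orientation: [[0.0, 0.786, -0.618], [-0.0, -0.618, -0.786], [-1.0, 0.0, -0.0]]
wrist_force: [-5.4, 1.2, 2.2]
grip_width: 0.0217
```

jog_arm --plan '[1,0,-0.06,0.003,0.6,0,0,1,0,-0.115,0.007,1.2,0,0]'

```text
time: 19.2
tcp_pos: [0.5257, 0.0256, 0.0886]
orientation: [[0.0, 0.773, -0.634], [0.0, -0.634, -0.773], [-1.0, 0.0, -0.0]]
wrist_force: [-5.2, 1.5, 2.3]
grip_width: 0.0213
```

jog_arm --plan '[1,0,-0.06,0.003,0.6,0,0,1,0,-0.115,0.007,1.2,0,0]'

```text
time: 19.4
tcp_pos: [0.5248, 0.0263, 0.0885]
orientation: [[0.0, 0.76, -0.65], [0.0, -0.65, -0.76], [-1.0, 0.0, -0.0]]
wrist_force: [-4.9, 1.8, 2.7]
grip_width: 0.0214
```

```bash
python3 - <<'E'
from h import *
rep(); arc([1.2])
E
```

```text
t 19.4 tcp [0.5248 0.0263 0.0885] yaw -40.55 F [-4.85  1.84  2.72] M [ 0.35  0.86 -0.04] w 0.0214 q [-1.1 21.5 98.2  0.  60.4 39.4]
r 0.0535 theta 0.420  Frad 1.45 Ftan(ccw) -4.99 grip Ftool [-2.72 -4.89  1.75] expect spring N 4.92
c [ 0.     -0.0033 -0.0534]
1.2 [ 0.    -0.112  0.006]
```

jog_arm --plan '[1,0,-0.06,0.01,0.6,0,0,1,0,-0.115,0.02,1.2,0,0]'

```text
time: 19.6
tcp_pos: [0.5238, 0.0269, 0.0885]
orientation: [[0.0, 0.746, -0.666], [0.0, -0.666, -0.746], [-1.0, 0.0, -0.0]]
wrist_force: [-2.9, 3.2, 2.7]
grip_width: 0.0216
```

jog_arm --plan '[1,0,-0.06,0.003,0.6,0,0,1,0,-0.115,0.007,1.2,0,0]'

```text
time: 19.8
tcp_pos: [0.5229, 0.0276, 0.0886]
orientation: [[0.0, 0.732, -0.681], [0.0, -0.681, -0.732], [-1.0, 0.0, -0.0]]
wrist_force: [-2.3, 3.9, 2.8]
grip_width: 0.0214
```

jog_arm --plan '[1,0,-0.06,0.003,0.6,0,0,1,0,-0.115,0.007,1.2,0,0]'

```text
time: 20.0
tcp_pos: [0.5221, 0.0284, 0.0886]
orientation: [[0.0, 0.717, -0.697], [0.0, -0.697, -0.717], [-1.0, 0.0, -0.0]]
wrist_force: [-1.5, 3.7, 3.5]
grip_width: 0.0215
```

jog_arm --plan '[1,0,-0.06,0.003,0.6,0,0,1,0,-0.115,0.003,1.2,0,0]'

```text
time: 20.2
tcp_pos: [0.5212, 0.0291, 0.0886]
orientation: [[0.0, 0.703, -0.711], [0.0, -0.711, -0.703], [-1.0, 0.0, -0.0]]
wrist_force: [-0.3, 4.6, 3.3]
grip_width: 0.0214
```

jog_arm --plan '[1,0,-0.06,-0.01,0.6,0,0,1,0,-0.115,-0.015,1.2,0,0]'

```text
time: 20.4
tcp_pos: [0.5204, 0.0299, 0.0886]
orientation: [[0.0, 0.688, -0.726], [-0.0, -0.726, -0.688], [-1.0, 0.0, -0.0]]
wrist_force: [-0.9, 3.5, 4.4]
grip_width: 0.0217
```

```bash
python3 - <<'E'
from h import *
rep()
E
```

```text
t 20.4 tcp [0.5204 0.0299 0.0886] yaw -46.55 F [-0.93  3.53  4.37] M [ 0.72  0.47 -0.02] w 0.0217 q [-0.7 21.  98.8 -0.  60.2 45.8]
r 0.0535 theta 0.313  Frad -1.95 Ftan(ccw) -3.09 grip Ftool [-4.37 -3.2  -1.76] expect spring N 4.68
```

jog_arm --plan '[1,-0.01,-0.05,-0.01,0.5,0,0,1,-0.01,-0.095,-0.015,1,0,0]'

```text
time: 20.6
tcp_pos: [0.5198, 0.0306, 0.0885]
orientation: [[-0.0, 0.675, -0.738], [-0.0, -0.738, -0.675], [-1.0, 0.0, 0.0]]
wrist_force: [-1.6, 1.4, 3.7]
grip_width: 0.0217
```

jog_arm --plan '[1,0,0,0,0,0,0]'

```text
time: 20.7
tcp_pos: [0.5198, 0.0306, 0.0885]
orientation: [[-0.0, 0.675, -0.738], [-0.0, -0.738, -0.675], [-1.0, 0.0, 0.0]]
wrist_force: [-3.2, 2.3, 4.2]
grip_width: 0.0219
```

```bash
python3 - <<'E'
from h import *
rep();crop(cam("wrist"),200,60,500,310,2.5,"w11");rep()
E
```

```text
t 20.7 tcp [0.5198 0.0306 0.0885] yaw -47.53 F [-3.24  2.27  4.19] M [ 0.39  0.57 -0.01] w 0.0219 q [-0.7 20.9 98.9 -0.  60.2 46.9]
r 0.0535 theta 0.297  Frad 0.62 Ftan(ccw) -3.91 grip Ftool [-4.19 -3.86  0.86] expect spring N 4.65
t 20.75 tcp [0.5198 0.0306 0.0885] yaw -47.51 F [-2.99  1.63  4.45] M [ 0.35  0.57 -0.03] w 0.0216 q [-0.7 20.9 98.9 -0.  60.2 46.9]
r 0.0535 theta 0.296  Frad 0.91 Ftan(ccw) -3.28 grip Ftool [-4.45 -3.22  1.1 ] expect spring N 4.65
```

View pics/w11.png

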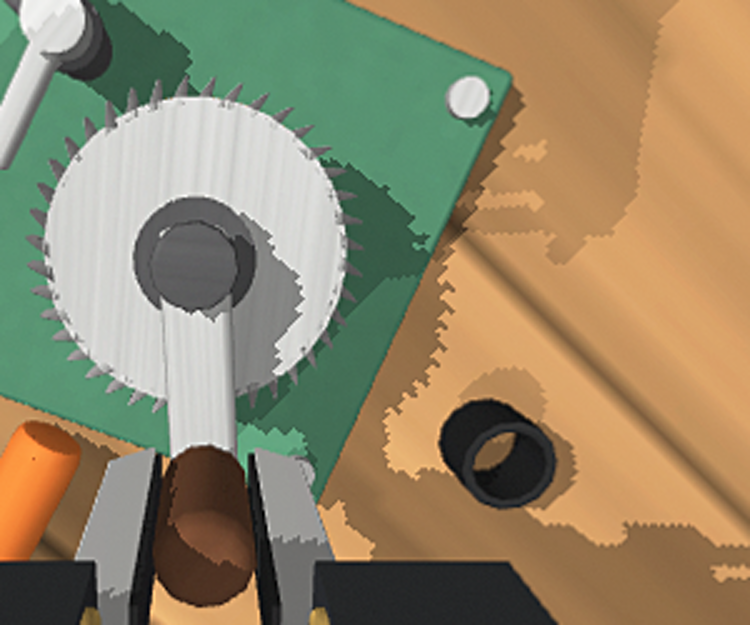

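jog_arm --plan '[1,-0.01,-0.05,0.003,0.5,0,0,1,-0.02,-0.1,0.006,1,0,0]'

```text
time: 20.95
tcp_pos: [0.5192, 0.0311, 0.0886]
orientation: [[0.0, 0.662, -0.749], [-0.0, -0.749, -0.662], [-1.0, 0.0, 0.0]]
wrist_force: [0.7, -0.7, -0.2]
grip_width: 0.0215
```

```bash
python3 - <<'E'
from h import *
rep()
E
```

```text
t 20.95 tcp [0.5192 0.0311 0.0886] yaw -48.55 F [ 0.72 -0.66 -0.16] M [-0.22 -0.1  -0.03] w 0.0215 q [-0.6 20.9 99.  -0.  60.1 48. ]
r 0.0535 theta 0.281  Frad -0.04 Ftan(ccw) 0.97 grip Ftool [ 0.16  0.97 -0.1 ] expect spring N 4.61
```

jog_arm --plan '[1,0,-0.03,0,0.3,0,0,1,0,-0.03,0,0.3,0,0]'

```text
time: 21.15
tcp_pos: [0.519, 0.0314, 0.0886]
orientation: [[0.0, 0.658, -0.753], [-0.0, -0.753, -0.658], [-1.0, 0.0, 0.0]]
wrist_force: [1.7, -2.9, -1.6]
grip_width: 0.0216
```

```bash
python3 - <<'E'
from h import *
rep()
E
```

```text
t 21.15 tcp [0.519  0.0314 0.0886] yaw -48.82 F [ 1.72 -2.86 -1.63] M [-0.44 -0.24 -0.01] w 0.0216 q [-0.6 20.8 99.  -0.  60.1 48.3]
r 0.0535 theta 0.276  Frad 0.79 Ftan(ccw) 3.24 grip Ftool [1.63 3.28 0.59] expect spring N 4.6
```

jog_arm --plan '[1,0,0.02,0,-0.2,0,0,1,0,0.02,0,-0.2,0,0]'

```text
time: 21.35
tcp_pos: [0.519, 0.0313, 0.0886]
orientation: [[-0.0, 0.661, -0.75], [-0.0, -0.75, -0.661], [-1.0, 0.0, 0.0]]
wrist_force: [0.7, -2.7, -1.9]
grip_width: 0.0217
```

```bash
python3 - <<'E'
from h import *
rep()
E
```

```text
t 21.35 tcp [0.519  0.0313 0.0886] yaw -48.59 F [ 0.71 -2.68 -1.95] M [-0.51 -0.26  0.05] w 0.0217 q [-0.6 20.9 99.  -0.  60.1 48. ]
r 0.0535 theta 0.276  Frad 1.38 Ftan(ccw) 2.40 grip Ftool [1.95 2.48 1.24] expect spring N 4.6
```

Resting on the stop with a light push. I open in stages and stay around the grip.

jog_arm --plan '[0.5,0,0,0,0,0,0,0.4,0,0,0,0,0,0,0.3,0,0,0,0,0,0,0.2,0,0,0,0,0,0,0.1,0,0,0,0,0,0.1,0,0,0,0,0,0]'

```text
schema error: expected a multiple of 7 numbers
```

```bash
python3 - <<'E'
from h import *
rep();crop(cam("wrist"),200,60,500,310,2.5,"w12")
E
```

```text
t 21.35 tcp [0.519  0.0313 0.0886] yaw -48.59 F [ 0.71 -2.68 -1.95] M [-0.51 -0.26  0.05] w 0.0217 q [-0.6 20.9 99.  -0.  60.1 48. ]
r 0.0535 theta 0.276  Frad 1.38 Ftan(ccw) 2.40 grip Ftool [1.95 2.48 1.24] expect spring N 4.6
```

View pics/w12.png

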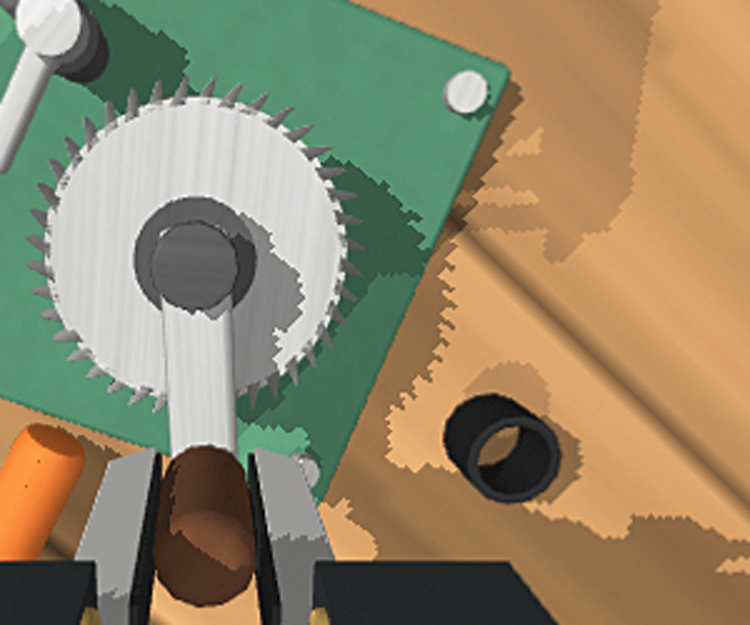

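jog_arm --plan '[0.5,0,0,0,0,0,0,0.4,0,0,0,0,0,0,0.3,0,0,0,0,0,0,0.3,0,0,0,0,0,0]'

```text
time: 21.8
tcp_pos: [0.519, 0.0316, 0.0888]
orientation: [[0.0, 0.661, -0.75], [0.0, -0.75, -0.661], [-1.0, -0.0, -0.0]]
wrist_force: [-0.2, -0.4, -0.6]
grip_width: 0.0328
```

```bash
python3 - <<'E'
from h import *
rep();crop(cam("wrist"),200,60,500,310,2.5,"w13")
E
```

```text
t 21.8 tcp [0.519  0.0316 0.0888] yaw -48.6 F [-0.21 -0.45 -0.61] M [-0.   -0.01  0.03] w 0.0328 q [-0.6 20.8 99.   0.  60.1 48. ]
r 0.0533 theta 0.273  Frad 0.46 Ftan(ccw) 0.17 grip Ftool [0.61 0.2  0.45] expect spring N 4.6
```

View pics/w13.png

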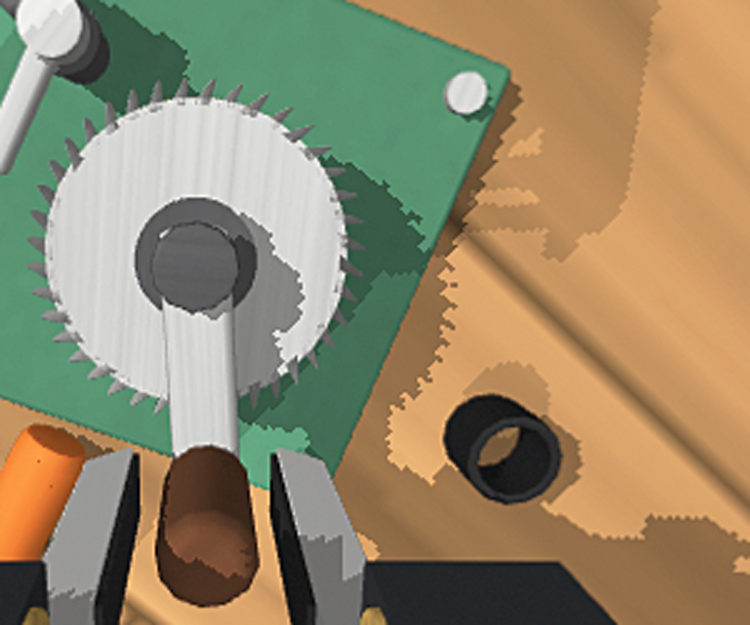

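jog_arm --plan '[0,0,0,0,0,0,0,0,0,0,0,0,0,0,0,-3,0,0,0,0,0,0,-6,0,0,0,0,0,0,-10,0,0,0,0,0,0,-13,0,0,0,0,0,0,-13,0,3,0,0,0,0,-13,0,5,0,0,0]'

```text
time: 22.65
tcp_pos: [0.4809, -0.0021, 0.2194]
orientation: [[0.001, 0.662, -0.75], [-0.0, -0.75, -0.662], [-1.0, 0.001, -0.001]]
wrist_force: [0.4, -0.5, -0.1]
grip_width: 0.0472
```

```bash
python3 - <<'E'
from h import *
st();cam("wrist","w14");crop(cam("scene"),225,165,405,300,4.4,"s14")
E
```

```text
t 22.65 tcp [ 0.4809 -0.0021  0.2194] yaw -48.57 F [ 0.45 -0.46 -0.14] M [-0.05  0.    0.  ] w 0.0472 q [-4.6  7.6 96.9 -0.  75.4 44. ]
```

View pics/w14.png

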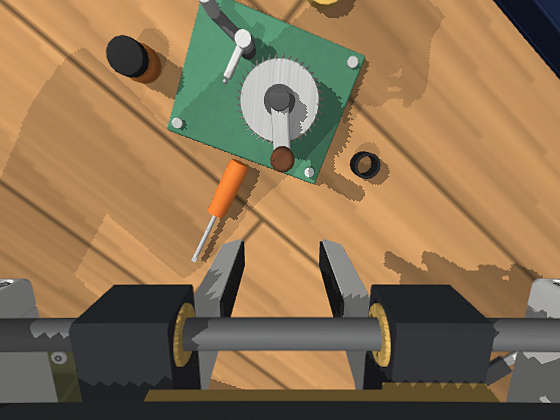

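View pics/s14.png

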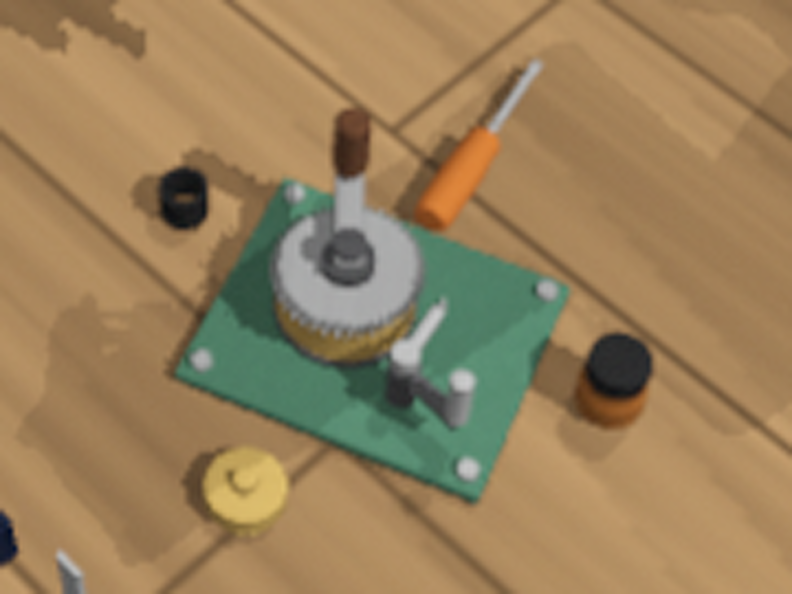

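```bash
python3 - <<'E'
from h import *
W=cam("wrist")
g=plane(W,[(282,159)],.13)[0];h=plane(W,[(279,98)],.084)[0];n=plane(W,[(226,79)],.059)[0]
v=(g-h)[:2];print("theta",np.arctan2(v[1],v[0])-TH+3+ (0 if np.arctan2(v[1],v[0])<0 else -2*np.pi),np.hypot(*v),"nose dist",np.hypot(*(n[:2]-HUB)))
st(); arm.close_job()
E
```

```text
theta 0.2692353711057476 0.05440675339600581 nose dist 0.0576159415553306
t 22.8 tcp [ 0.4813 -0.0019  0.2191] yaw -48.67 F [-0.55  0.18  0.31] M [ 0.01 -0.05  0.02] w 0.0472 q [-4.6  7.7 96.8  0.  75.4 44.1]
the job is handed in; nothing more can be done
```

The spring winder is let down, with the crank resting on its inner stop and the pawl off. I handed the job in at about 23 s of the 69 s allowed.

- **Lever:** I pushed the thumb peg over with shut fingers until the force rose from about 5 N to 12 N, which marked the end stop.
- **Pawl:** I gripped the crank with 30 N and wound on about 4 mm. The pictures showed the pawl swing off the wheel and stay off.
- **Easing back:** I brought the crank back around its arc without letting go, in steps of about 1 mm through the stop zone. At a drum angle of about 0.28 rad the force along the path flipped from about −3.5 N to +1 N. A further 0.3 mm raised it to about +3 N, so I took this as the stop.
- **Release:** I relaxed the push to about +2.4 N, opened the fingers and withdrew. The crank did not move.

**Last checks:**
- The crank stands at 0.27 rad by camera, against 0.276 rad when gripped.
- The pawl nose is about 58 mm from the drum's axis, so it is fully off.
- The lever is still over.
- The loupe, screwdriver, spare barrel and oil jar look unmoved. I did not check the calipers and hammer again; they were never near the arm's work.
- Wrist force is about zero with nothing touched.

**Disagreements:**
- My automatic fit of the base plate's corners was poor, so I read the corners from the picture by eye.
- Force along the path read up to about 1.5 N below the expected spring force.
- One opening move was refused for a missing number and had no effect.

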